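# Lock the sharps bin's transit bar with its linchpin

## Robot

A 6-joint arm with a two-finger parallel gripper is mounted at the origin on the work surface. World frame = base frame: x ahead of the robot, y to its left, z up, the work surface at z = 0. Lengths are in mm, angles in rad, forces in N, time in s.
With the tool pointing down it reaches from about 300 to 850 mm from the base axis. Payload 5.4 kg.
Tool frame: the origin (TCP) lies midway between the tips of the shut fingers; the grasp point (between the pads) lies 19 mm behind it; z points along the fingers, x is the direction in which the jaws open and shut, and the axes are right-handed (so a half turn about z gives the same grasp; the last joint's range is limited). The gripper opens to 85 mm and grips with 20 to 120 N. Pads are 22 mm wide; open, the fingers measure 114 mm over their backs; the gripper's body (76 mm by 85 mm) begins 54 mm behind the grasp point. The pads swing forward as they close: fully open they stand 13 mm farther back than shut.
Start: joints at [1.045, 0.158, 1.597, -0, 1.386, -0.21], TCP at [178.591, 546.545, 207.399] pointing down, gripper open.
Joint ranges: [-2.91, 2.91], [-0.94, 2.29], [0.18, 2.7], [-1.29, 4.43], [0.17, 2.64], [-3, 3]. Speed limits (rad/s): [2.57, 2.57, 3.14, 3.14, 3.14, 3.14].

## Interface

Orientations are given as a unit quaternion [x, y, z, w].
In Python, from cell import r gives the robot as it stands. The module is installed in compiled form; this text tells all that it offers.
- The arm moves only by the shell command python3 -m inch 'ROWS' [FORCE]. ROWS is JSON, a list of rows, each an object with "dr": the turn, a rotation vector about the world's x, y, z in rad, a list of three; "offset": the shift along the world's x, y, z in m, a list of three; "hand": the finger opening in m, from 0 to 0.0854. In form: [{"dr": [ax, ay, az], "offset": [tx, ty, tz], "hand": hand}, ...]. A call has 1 to 8 rows; each row shifts and turns the commanded pose from where the row before left it; what a row does not reach is not made up. A row lasts 1/12 s, in which the tool goes at most 41.7 mm and 7.16 degrees, less where a joint would pass 70% of its speed; a pose out of reach is approached as far as the arm can. A call with a gripper value outside its range is refused whole. The fingers move at their own pace and stop on an object; FORCE is the grip in N (left out, the last holds). Time passes only in rows, so rows that do not move let the fingers close. It gives the time, the measured TCP pose, the force and the opening at its end, in the units of the state.
- r.observe(): the state, without advancing time (a new reading comes with each control period).
- r.grab_frame(name): name is "scene" or "top"; returns a dict with "pixels" (400x640x3 uint8, red, green, blue), "camera_matrix" (3x3 intrinsics, pixels), "rvec" (rotation vector, rad) and "tvec" (3), from world to camera coordinates, as OpenCV has them. Camera axes: x right, y down, z forward; pixel columns grow to the right and rows downward; lengths in mm; the calibration is good to about 2 mm. A picture is of the moment at which its call begins. There is no depth.
- r.close_job(): hands the job in, once; it reports no verdict.
Trained networks look in the newest picture that a camera, given by its name, has taken for a name from the list of things; names that differ only in an ending like _2 or _b are one class to them, and where a whole thing is asked for, a point or a joint stands for the part that bears it (a point fixed in the world has none). Each returns a list of dicts, best first, with "confidence" (0 to 1); they miss things now and then, are a little off and sometimes report something else, mostly with a low value. They report only what shows in the picture. A call takes as long as a camera call. They do not tell look-alikes from the thing itself.
- r.trace(camera, label): "region" (400x640 bool, what is visible of it) and "extent" ([left, top, right, bottom] in pixels, round what is visible of it).
The state is a dict: "time": time; "q": joint angles; "joint_vel": joint speeds; "joint_efforts": joint torques, N m; "tool_pos": TCP position; "tcp_rot": TCP orientation; "force": force on the tool from outside, world axes, zero at the start; "moment": the same for the moment, N m; "opening": finger opening in mm.
Only numpy, scipy, OpenCV 4.12 (cv2) and the standard library are available. Lean on these libraries where they do the work, as an engineer would, in place of code of your own. Each camera call takes 0.05 s, during which the arm holds its last target.

## Task

The sharps bin is ready for the courier: swing the bracket's hinged bar all the way down over its lid, push the linchpin right home through the hole in the locking post from the side that faces the robot, and then flip the linchpin's sprung ring over the top of the post until it snaps down onto the far end of the pin. Let go of everything, leave the bin standing in its bracket and do not push the other things on the counter about.

Things in the scene. Friction and masses are not known exactly. Their poses are not given: they have to be found in the camera images.
- hole (a point): Near mouth's centre of the cross-hole in the locking post (24 mm square bare steel, at the bar's free end). Hole level, round, 11.5 mm wide, chamfered to 14.5, right through; axis 167 mm above the counter, 11 below the post's top, 15 above the closed bar's upper face. x = the way the pin goes in (away from the robot), y along the bar to its hinge, z up; turns with the bracket.
- post_top (a point): Centre of the locking post's flat top, 178 mm above the counter, 12 mm beyond the near face. Axes as hole. The bracket is a grey 150 x 256 mm plate, 4 mm thick, bolted down, a post at each end, the bin between them.
- bar_hinge (a point): On the axis of the bar's hinge, 149 mm above the counter on the second post, 216 mm from the locking post along +y of hole. Axes as hole.
- bar_press (a point): Middle of the bar's upper face, 160 mm from the hinge axis, 56 mm short of the locking post: a place to press it down. Moves with the bar: z is normal to its upper face, y along it to the hinge. At angle 0 it is 152 mm above the counter.
- bar (a joint): Angle (rad) of the steel bar, 30 mm wide, 6 thick, 262 long from the hinge; a slot passes over the locking post, a 28 mm tab lies beyond. 0 = level, down over the bin's lid on its stop; grows as it is raised. Starts at 0.45 to 0.8. The stiff hinge stays where it is left; about 1 to 6 N at bar_press move it down.
- pin_grip (a point): Steel linchpin, lying: centre of the grip on its head, 8 mm above the counter, between flat upright side faces 16 mm apart, 26 long, 16 high. x along the pin to its tip, y along the ring's pivot, z up as it lies (keep it up when inserting). Round shank 10 mm thick, 38 long, rounded end, begins at the shoulder 13 mm ahead. Ring pivot 15 mm behind on the axis, head ends 23 behind. 0.13 kg.
- pin_shoulder (a point): On the pin's axis at the shoulder, the head's flat face around the shank's root, which meets the post's near face when the pin is home. Axes as pin_grip. Once let go, the shank can tip about 0.1 rad in the hole, head down.
- pin_tip (a point): Very end of the shank, 51 mm ahead of pin_grip. Axes as pin_grip.
- ring_bow (a point): Middle of the bow of the linchpin's ring: 5 mm steel wire in a 69 mm loop, 62 mm from pivot to here, with a black rubber sleeve 8 mm thick over 40 mm of the bow. At the start it lies stretched out behind the head, about 4.5 mm above the counter. Its axes are the pin's when the ring joint is 0 and turn about y with the ring.
- ring (a joint): Ring angle (rad): 0 = folded back behind the head (bow 3.5 mm below the pin's axis), 1.6 = straight up, 3.05 = folded forward, bow lying on top of the shank near its tip, locked. An over-centre spring (about 2 N at the bow) holds it at 0 and throws it on to 3.05 once past about 1.7. It swings through the pin's +z side only.
- bin: Yellow sharps bin with white lid, 116 mm square, 137 mm high, 0.6 kg, loose in the bracket between the posts; origin at the centre of its underside.
- marker: Bystander: black-capped marker pen, 135 mm, lying; origin underneath its middle.
- marker2: Bystander: blue-capped marker pen, 135 mm, lying; origin underneath its middle.
- cassette: Bystander: white test cassette 72 x 22 x 5 mm, lying flat; origin underneath its middle.
- dropper: Bystander: dropper bottle, 24 mm diameter, 60 mm high; origin underneath.
- tube_rack: Bystander: white tube rack with tubes, 110 x 60 x 70 mm; origin underneath.
- tape: Bystander: roll of clear tape lying flat, 60 mm diameter, 19 mm high; origin underneath.
There are look-alikes about, which are no part of the job. There is more than one size of the bin; the job needs the smaller. Several things look just like the part that bears pin_grip: the one meant starts farthest to the robot's right.

How it is judged:
By the outcome, as a careful person would: the job done as asked, in the order asked, and still so for the second after the job is handed in, with the robot touching nothing.
It also fails if it takes over 72 s, if anything falls off the work surface, if the arm or the gripper's body presses on something with over 40 N, if the wrist force passes 120 N, or if a joint passes its speed limit or range.

## Working session

There is one attempt and no reset: what is moved stays moved. The work goes in short steps, Python scripts to look and compute and a shell command to move; the robot and the scene stay as the last step left them, time stands still between calls to the robot, and variables do not carry over. Pictures are saved under pics/ and viewed, and the job is handed in when it is done.

```bash
ls; mkdir -p pics; python3 - <<'E'
from cell import r
import cv2
s=r.observe(); print(s)
for n in ("scene","top"):
    f=r.grab_frame(n); cv2.imwrite(f"pics/{n}0.png",f["pixels"][:,:,::-1])
    print(n,f["camera_matrix"],f["rvec"],f["tvec"])
E
```

```text
pics
{'time': 0.0, 'q': array([ 1.04492898e+00,  1.59029364e-01,  1.59826885e+00, -1.61918591e-05,
        1.38619336e+00, -2.10068961e-01]), 'joint_vel': array([ 0.00028349, -0.00061901, -0.00160409,  0.00018656, -0.00051207,
       -0.0005507 ]), 'joint_efforts': array([ 4.96694283e-04, -3.96007168e+01, -3.31429124e+01, -3.32165382e-04,
        8.46812676e-03,  2.94222195e-05]), 'tool_pos': array([178.2517089 , 545.98145385, 206.40966486]), 'tcp_rot': array([ 8.09497207e-01,  5.87122961e-01, -8.64708534e-04,  3.92197032e-04]), 'force': array([ 0.19511708, -0.35003684, -0.11806933]), 'moment': array([ 0.00200121, -0.04565221, -0.0057968 ]), 'opening': 85.67930596000696}
scene [[490.64885989   0.         325.30173274]
 [  0.         490.64885989 198.19946386]
 [  0.           0.           1.        ]] [ 1.58440921  2.14148909 -0.73042458] [ 201.57509612 -300.59756795 1791.31328689]
top [[471.59068517   0.         319.15043195]
 [  0.         471.59068517 199.811878  ]
 [  0.           0.           1.        ]] [ 2.14672488 -2.12116376  0.19229353] [ -45.78002236  542.62291292 1156.48465829]
```

View pics/scene0.png

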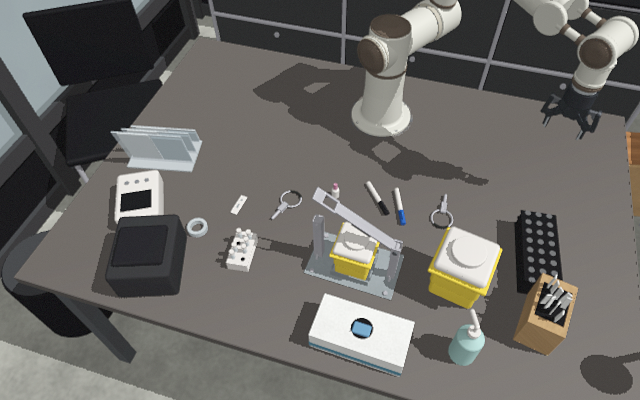

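View pics/top0.png

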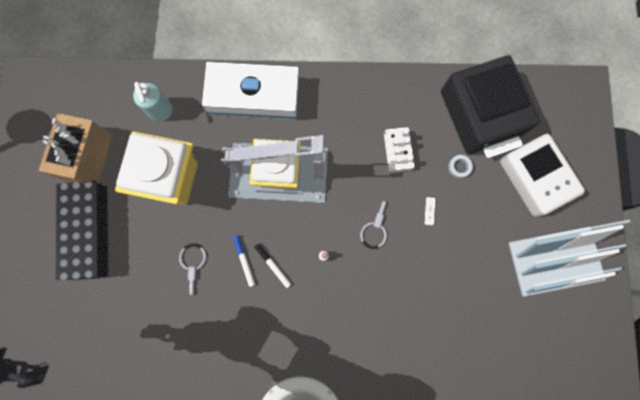

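```bash
cat > h.py <<'E'
import numpy as np, cv2
from cell import r
from scipy.spatial.transform import Rotation as R
def cam(n):
    f=r.grab_frame(n); return f
def proj(f,P):
    p,_=cv2.projectPoints(np.asarray(P,float).reshape(-1,1,3),np.asarray(f["rvec"],float),np.asarray(f["tvec"],float),f["camera_matrix"],None); return p[:,0]
def back(f,uv,z):
    Rm=cv2.Rodrigues(np.asarray(f["rvec"],float))[0]; t=np.asarray(f["tvec"],float).ravel()
    d=Rm.T@np.linalg.inv(f["camera_matrix"])@np.array([uv[0],uv[1],1.]); c=-Rm.T@t
    return c+d*(z-c[2])/d[2]
def save(f,name,box=None,k=1):
    im=f["pixels"][:,:,::-1]
    if box: im=im[box[1]:box[3],box[0]:box[2]]
    im=cv2.resize(im,None,fx=k,fy=k,interpolation=cv2.INTER_CUBIC if k>1 else cv2.INTER_AREA)
    cv2.imwrite("pics/"+name,im)
E
python3 - <<'E'
from h import *
f={n:cam(n) for n in("scene","top")}
np.save("f0.npy",f,allow_pickle=True)
for n in f:
  for l in ("pin_grip","ring_bow","bar","post_top","bin","marker","marker2","dropper","cassette","tube_rack","tape"):
    for d in r.trace(n,l)[:4]:
        v,u=np.nonzero(d["region"]); c=(u.mean(),v.mean())
        print(n,l,round(d["confidence"],2),d["extent"],np.round(c,1),len(u),np.round(back(f[n],c,5)))
save(f["top"],"t1.png",(340,180,420,260),8)
save(f["top"],"t2.png",(210,120,340,210),6)
save(f["scene"],"s1.png",(260,170,360,230),8)
save(f["scene"],"s2.png",(290,170,420,310),4)
print(r.observe()["time"])
E
```

```text
scene pin_grip 0.73 [428.8, 193.6, 451.6, 226.3] [442.4 212.6] 180 [373. 283.   5.]
scene pin_grip 0.44 [274.0, 193.4, 301.5, 218.3] [286.  204.1] 145 [ 482. -192.    5.]
scene ring_bow 0.42 [429.4, 208.5, 454.1, 229.8] [443.8 224.1] 45 [414. 294.   5.]
scene bar 0.8 [309.8, 187.9, 400.6, 252.7] [354.3 219.6] 1092 [477.  29.   5.]
scene post_top 0.79 [306.5, 188.4, 403.0, 296.3] [354.9 253.8] 4066 [594.  62.   5.]
scene post_top 0.57 [395.5, 194.6, 405.7, 223.9] [399.9 207.9] 193 [393. 154.   5.]
scene bin 0.83 [429.0, 227.9, 501.8, 309.1] [462.9 266.7] 4023 [546. 369.   5.]
scene bin 0.7 [329.8, 219.4, 378.9, 284.4] [353.7 251.9] 1914 [589.  57.   5.]
scene bin 0.26 [293.5, 189.4, 299.5, 196.7] [295.4 192.7] 27 [ 431. -178.    5.]
scene marker 0.63 [231.1, 230.6, 258.4, 272.4] [242.2 250.6] 910 [ 680. -257.    5.]
scene marker 0.52 [368.4, 182.3, 390.0, 212.7] [378.7 200.1] 118 [382.  83.   5.]
scene marker 0.49 [394.7, 192.5, 408.9, 224.0] [400.  208.5] 213 [395. 155.   5.]
scene marker2 0.63 [231.1, 230.6, 258.4, 272.4] [242.2 250.6] 910 [ 680. -257.    5.]
scene marker2 0.52 [368
[... 1334 characters left out ...]
3] [271.7 263.7] 350 [382.  81.   5.]
top marker2 0.65 [235.8, 236.2, 254.5, 286.8] [243.6 259.4] 334 [392. 154.   5.]
top marker2 0.62 [384.5, 127.0, 412.7, 172.3] [398.9 149.3] 1048 [ 692. -253.    5.]
top marker2 0.53 [257.0, 242.0, 292.3, 287.3] [271.7 263.7] 350 [382.  81.   5.]
top dropper 0.51 [316.9, 247.7, 329.1, 258.7] [323.6 255.2] 57 [405. -53.   5.]
top cassette 0.54 [425.7, 199.6, 433.7, 224.3] [429.9 210.1] 214 [ 527. -332.    5.]
top tube_rack 0.68 [382.7, 126.4, 411.8, 172.3] [398.9 149.3] 1055 [ 692. -253.    5.]
top tape 0.75 [218.9, 132.0, 329.9, 199.7] [278.9 169.5] 4359 [631.  69.   5.]
top tape 0.56 [449.2, 155.4, 472.0, 178.2] [459.9 164.9] 245 [ 650. -416.    5.]
1.3
```

View pics/t1.png

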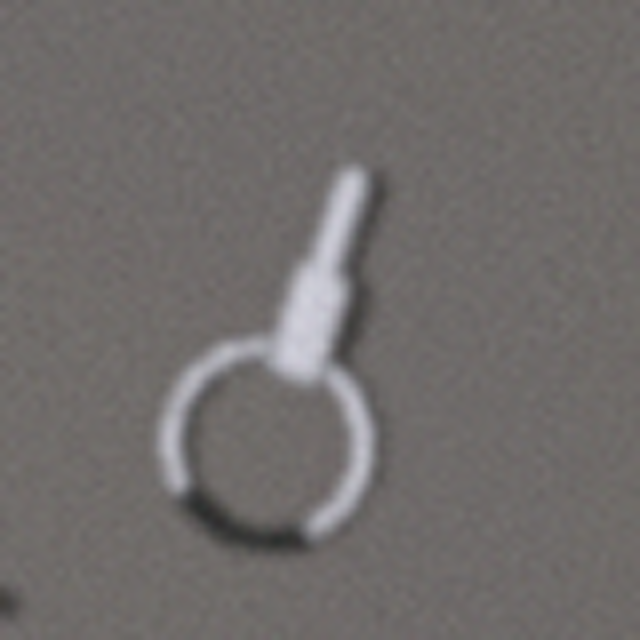

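View pics/t2.png

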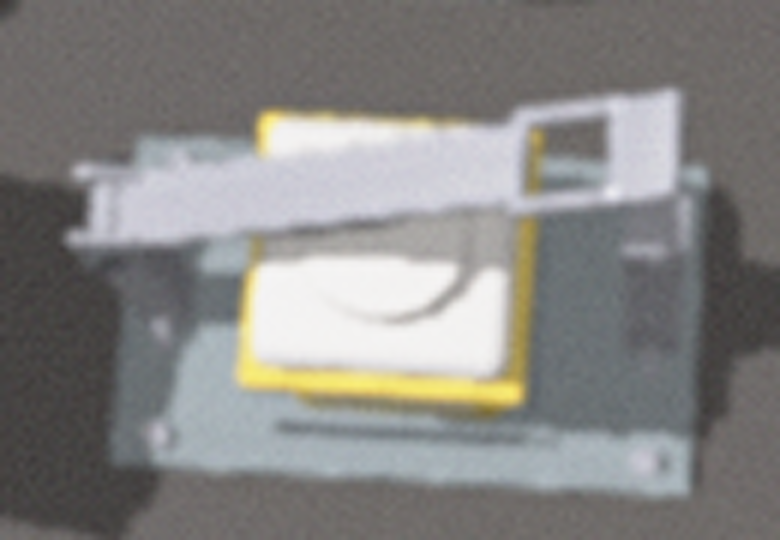

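View pics/s1.png

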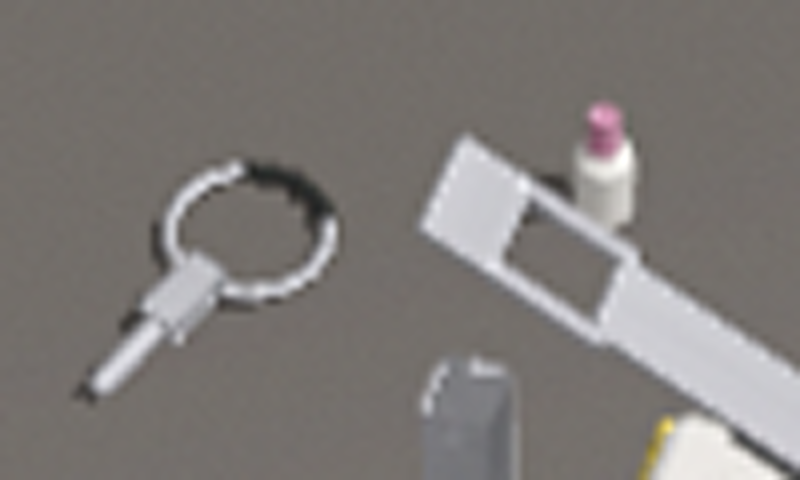

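View pics/s2.png

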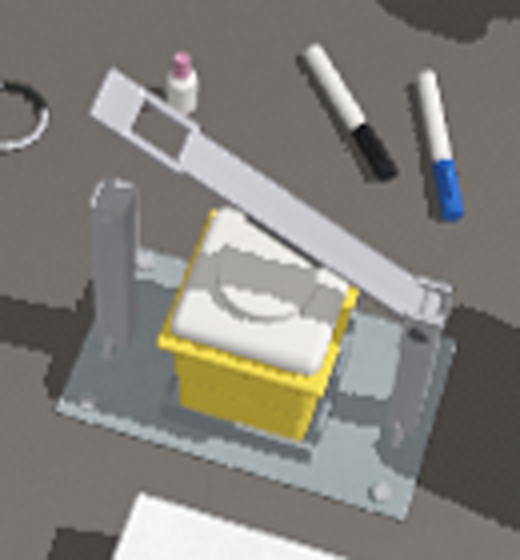

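```bash
python3 - <<'E'
from h import *
from scipy.optimize import least_squares
f=np.load("f0.npy",allow_pickle=True).item()
# rough: plate centre & yaw from top corners
t=f["top"]; s=f["scene"]
for c in [(115,465),(690,495),(708,172),(140,138)]:
    print("top corner",np.round(back(t,(210+c[0]/6,120+c[1]/6),2),1))
for c in [(60,408),(405,520),(455,345),(135,248)]:
    print("scene corner",np.round(back(s,(290+c[0]/4,170+c[1]/4),3),1))
def model(p):
    x,y,a=p; u=np.array([np.cos(a),np.sin(a)]); v=np.array([-u[1],u[0]])
    return lambda X,Y,Z: np.array([*(np.array([x,y])+X*u+Y*v),Z])
# edge-based refine using plate top outline z=4 bottom z=0, per camera
def refine(fr,p0,edges,band=4):
    g=cv2.GaussianBlur(cv2.cvtColor(fr["pixels"],cv2.COLOR_RGB2GRAY),(0,0),.8).astype(float)
    p=np.array(p0,float)
    for it in range(8):
        pts=[]
        M=model(p)
        A=[];b=[]
        for (P,Q) in edges:
            for k in np.linspace(.05,.95,30):
                def pix(pp):
                    m=model(pp); return proj(fr,np.array([m(*P)*(1-k)+m(*Q)*k]))[0]
                c=pix(p); e=proj(fr,np.array([M(*P),M(*Q)])); d=e[1]-e[0]; n=np.array([-d[1],d[0]])/np.linalg.norm(d)
                ts=np.arange(-band,band+.01,.25); sm=[cv2.getRectSubPix(g.astype(np.float32),(1,1),tuple((c+tt*n).astype(float)))[0,0] for tt in ts]
                gr=np.abs(np.gradient(sm)); 
                i=gr.argmax()
                if gr[i]<2: continue
                J=[(pix(p+dd)-c)@n/np.abs(dd).sum() for dd in np.diag([1,1,.002])]
                A.append(J);b.append(ts[i])
        A=np.array(A);b=np.array(b); w=1/(1+(b/1.0)**2)
        dp=np.linalg.lstsq(A*w[:,None],b*w,rcond=None)[0]; p+=dp; band=max(2,band*.8)
    return p,len(b),np.median(np.abs(b-A@dp))
# plate frame: origin plate centre; X away, Y to hinge
h=75;l=128
C=[(-h,-l),(h,-l),(h,l),(-h,l)]
E0=[((*C[i],0),(*C[(i+1)%4],0)) for i in range(4)]
E4=[((*C[i],4),(*C[(i+1)%4],4)) for i in range(4)]
for n,ed in (("top",[E4[0],E0[3]]+[E4[1],E4[2]]),("scene",[E0[1],E0[0],E4[3],E0[2]])):
    for start in ([625,70,-.05],[628,66,-.04]):
        print(n,refine(f[n],start,ed))
# pin
for c in [(352,170),(325,272),(300,378),(245,543),(262,350)]:
    print("pin",np.round(back(t,(340+c[0]/8,180+c[1]/8),8),1))
E
```

```text
top corner [554.2 198.8   2. ]
top corner [544.  -55.1   2. ]
top corner [691.6 -61.9   2. ]
top corner [704.  194.2   2. ]
scene corner [692.4 -58.2   3. ]
scene corner [705.7 195.4   3. ]
scene corner [559.6 200.3   3. ]
scene corner [546.7 -47.5   3. ]
top (array([ 6.25608653e+02,  7.12888292e+01, -4.12910092e-02]), 101, np.float64(0.46153515238549775))
top (array([ 6.25655738e+02,  7.13476115e+01, -4.09638100e-02]), 101, np.float64(0.48853044404866935))
scene (array([ 6.23438854e+02,  6.82998075e+01, -4.25738508e-02]), 104, np.float64(0.25051506161626513))
scene (array([ 6.23454414e+02,  6.83475529e+01, -4.28364341e-02]), 104, np.float64(0.24666845123056264))
pin [ 548.3 -210.6    8. ]
pin [ 514.2 -201.3    8. ]
pin [ 479.1 -192.8    8. ]
pin [ 425.2 -174.4    8. ]
pin [ 488.2 -180.4    8. ]
```

```bash
A='{"dr":[0,0,0],"offset":[0.025,-0.0285,0.013],"hand":0}'; python3 -m inch '[{"dr":[0,0,0],"offset":[0.025,-0.028,0.014],"hand":0},{"dr":[0,0,0],"offset":[0.025,-0.028,0.014],"hand":0},{"dr":[0,0,0],"offset":[0.025,-0.028,0.014],"hand":0},{"dr":[0,0,0],"offset":[0.025,-0.028,0.014],"hand":0},{"dr":[0,0,0],"offset":[0.025,-0.028,0.014],"hand":0},{"dr":[0,0,0],"offset":[0.025,-0.028,0.014],"hand":0},{"dr":[0,0,0],"offset":[0.025,-0.028,0.014],"hand":0},{"dr":[0,0,0],"offset":[0.025,-0.028,0.014],"hand":0}]' 40
python3 - <<'E'
from h import *
f=np.load("f0.npy",allow_pickle=True).item()
from scipy.optimize import least_squares
c=np.array([624.5,70]);a=-.042
u=np.array([np.cos(a),np.sin(a)]);v=np.array([-u[1],u[0]])
hinge=c+108*v
tops=[(680,92),(682,192)]
ms=np.mean([(210+x/6,120+y/6) for x,y in tops],0)
sc=np.mean([(260+467/8,170+135/8),(260+422/8,170+228/8)],0)
def end(t): 
    L=262*np.cos(t)-3*np.sin(t); return np.array([*(hinge-L*v),149+262*np.sin(t)+3*np.cos(t)])
for n,m in(("top",ms),("scene",sc)):
    for t in np.arange(.4,.9,.05): print(n,round(t,2),np.round(proj(f[n],[end(t)])[0]-m,1))
E
```

```text
time: 1.97
tool_pos: [379.4, 321.0, 320.3]
tcp_rot: [0.809, 0.587, 0.0, 0.0]
force: [0.8, 0.6, 0.1]
opening: 0.1
top 0.4 [7.4 5. ]
top 0.45 [5.  3.3]
top 0.5 [2.2 1.6]
top 0.55 [-0.9 -0.2]
top 0.6 [-4.4 -1.9]
top 0.65 [-8.1 -3.6]
top 0.7 [-12.3  -5.3]
top 0.75 [-16.7  -7. ]
top 0.8 [-21.5  -8.7]
top 0.85 [-26.6 -10.4]
scene 0.4 [-6.5  6. ]
scene 0.45 [-4.6  3.7]
scene 0.5 [-2.5  1.5]
scene 0.55 [-0.  -0.6]
scene 0.6 [ 2.7 -2.6]
scene 0.65 [ 5.6 -4.5]
scene 0.7 [ 8.8 -6.2]
scene 0.75 [12.2 -7.8]
scene 0.8 [15.9 -9.3]
scene 0.85 [ 19.8 -10.6]
```

```bash
python3 -m inch '[{"dr":[0,0,0],"offset":[0.027,-0.031,0],"hand":0},{"dr":[0,0,0],"offset":[0.027,-0.031,0],"hand":0},{"dr":[0,0,0],"offset":[0.027,-0.031,0],"hand":0},{"dr":[0,0,0],"offset":[0.027,-0.031,0],"hand":0},{"dr":[0,0,0],"offset":[0.027,-0.031,0],"hand":0},{"dr":[0,0,0],"offset":[0.027,-0.031,0],"hand":0},{"dr":[0,0,0],"offset":[0.027,-0.031,0],"hand":0},{"dr":[0,0,0],"offset":[0.027,-0.031,0],"hand":0}]'
python3 -m inch '[{"dr":[0,0,0],"offset":[0.025,-0.033,0],"hand":0},{"dr":[0,0,0],"offset":[0.002,-0.006,-0.03],"hand":0},{"dr":[0,0,0],"offset":[0,0,-0.02],"hand":0},{"dr":[0,0,0],"offset":[0,0,0],"hand":0}]'
```

```text
time: 2.63
tool_pos: [595.7, 72.7, 319.5]
tcp_rot: [0.81, 0.587, 0.0, 0.0]
force: [0.2, 0.4, 0.3]
opening: -0.2
time: 2.97
tool_pos: [619.3, 34.8, 263.5]
tcp_rot: [0.81, 0.586, -0.003, -0.003]
force: [-0.8, 0.2, -0.1]
opening: 0.0
```

```bash
python3 - <<'E'
from h import *
f=cam("top"); save(f,"t3.png",(220,100,350,210),6)
f=cam("scene"); save(f,"s3.png",(280,140,430,280),5)
E
```

```text
(no output)
```

View pics/s3.png

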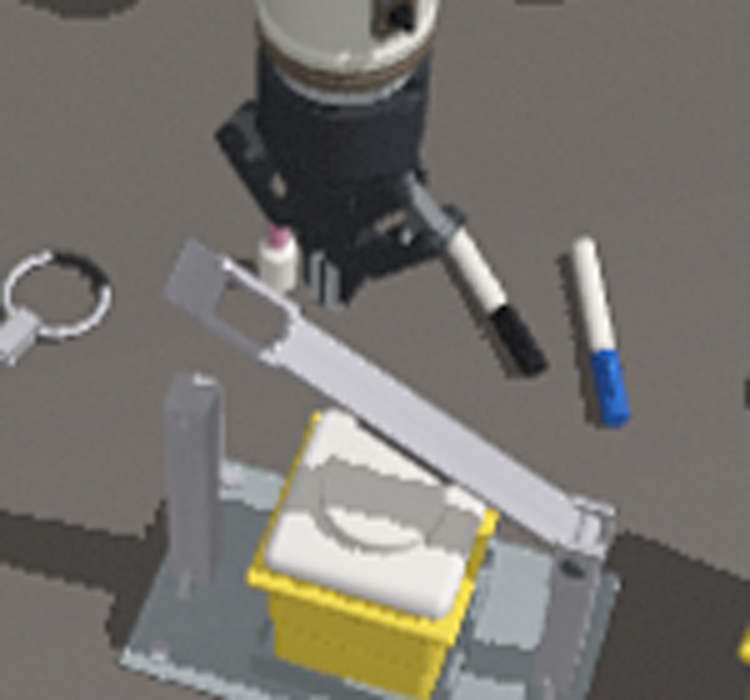

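```bash
python3 -m inch '[{"dr":[0,0,0],"offset":[0.002,0,-0.015],"hand":0},{"dr":[0,0,0],"offset":[0,0,-0.015],"hand":0},{"dr":[0,0,0],"offset":[0,0,-0.015],"hand":0},{"dr":[0,0,0],"offset":[0,0,-0.01],"hand":0}]'
python3 -m inch '[{"dr":[0,0,0],"offset":[0,0,-0.015],"hand":0},{"dr":[0,0,0],"offset":[0,0,-0.015],"hand":0},{"dr":[0,0,0],"offset":[0,0,-0.012],"hand":0}]'
```

```text
time: 3.4
tool_pos: [624.2, 36.2, 215.6]
tcp_rot: [0.809, 0.588, 0.001, 0.001]
force: [-0.1, -0.6, 1.9]
opening: -0.4
time: 3.65
tool_pos: [624.6, 35.8, 173.8]
tcp_rot: [0.809, 0.587, 0.001, 0.001]
force: [-0.2, -0.3, 2.5]
opening: -0.1
```

```bash
python3 -m inch '[{"dr":[0,0,0],"offset":[0,0,-0.012],"hand":0},{"dr":[0,0,0],"offset":[0,0,-0.008],"hand":0},{"dr":[0,0,0],"offset":[0,0,-0.003],"hand":0},{"dr":[0,0,0],"offset":[0,0,-0.001],"hand":0}]'
```

```text
time: 3.98
tool_pos: [623.3, 35.6, 147.9]
tcp_rot: [0.809, 0.587, -0.0, -0.0]
force: [-0.1, -0.1, 0.3]
opening: 0.1
```

```bash
python3 - <<'E'
from h import *
print(r.observe()["force"],r.observe()["tool_pos"])
f=cam("top"); save(f,"t4.png",(220,110,350,210),6)
f=cam("scene"); save(f,"s4.png",(280,140,430,280),5)
E
```

```text
[-0.13760491 -0.07582083  0.27275905] [623.30465946  35.64767479 147.89401067]
```

View pics/s4.png

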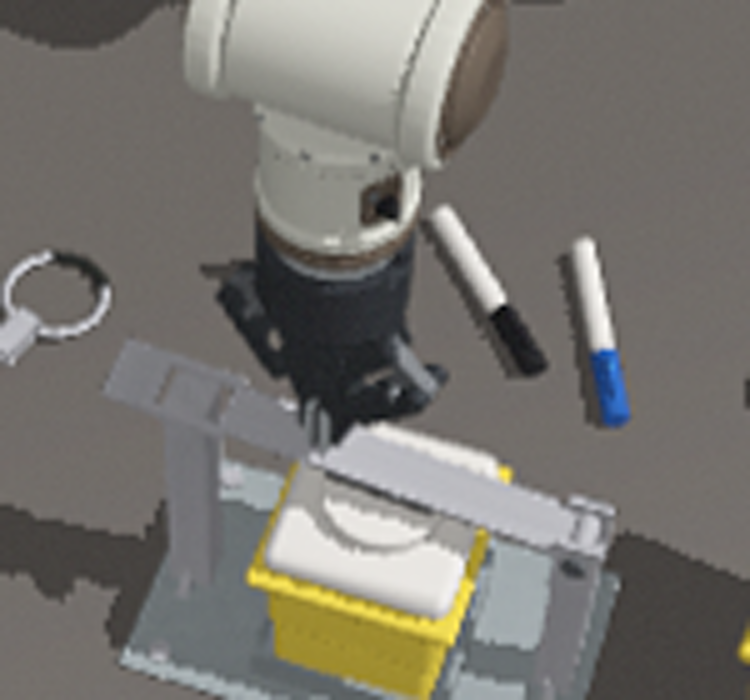

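View pics/t4.png

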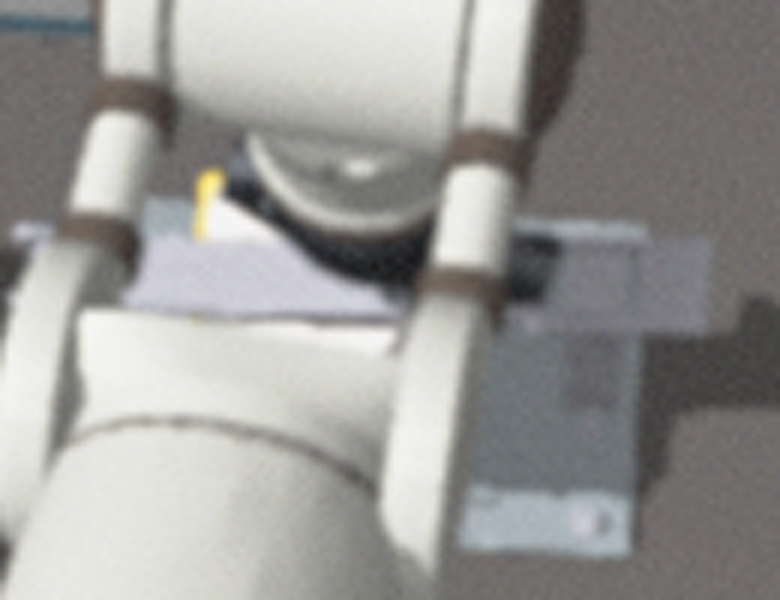

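```bash
python3 - <<'E'
from h import *
c=np.array([624.5,70]);a=-.042
u=np.array([np.cos(a),np.sin(a)]);v=np.array([-u[1],u[0]])
hinge=c+108*v
f=cam("scene")
for t in (0,.05,.1,.15,.2):
  E=[np.array([*(hinge-262*np.cos(t)*v+w*u),149+262*np.sin(t)+3]) for w in(-15,15)]
  print(t,[np.round((proj(f,[e])[0]-[280,140])*5) for e in E])
print("posttop",[(np.round((proj(f,[[*(c-108*v+x*u+y*v),178]])[0]-[280,140])*5)) for x,y in((-12,-12),(12,-12),(12,12),(-12,12))])
E
```

```text
0 [array([123., 376.]), array([103., 418.])]
0.05 [array([123., 362.]), array([103., 405.])]
0.1 [array([124., 348.]), array([103., 391.])]
0.15 [array([126., 334.]), array([105., 378.])]
0.2 [array([129., 321.]), array([108., 365.])]
posttop [array([179., 369.]), array([163., 404.]), array([206., 416.]), array([221., 381.])]
```

```bash
python3 - <<'E'
from h import *
f=cam("scene");t=cam("top")
for z in (148,158,168,178): print(z,(proj(f,[[623.3,35.6,z]])[0]-[280,140])*5)
c=np.array([624.5,70]);a=-.042
u=np.array([np.cos(a),np.sin(a)]);v=np.array([-u[1],u[0]])
hinge=c+108*v
for tt in (0,.1):
 for w in(-15,15):
  for L in (130,160,262):
   P=[[*(hinge-L*np.cos(tt)*v+w*u),149+L*np.sin(tt)+3]]
   print(tt,w,L,(proj(f,P)[0]-[280,140])*5,(proj(t,P)[0]-[220,110])*6)
save(f,"s5.png",(295,190,385,250),8)
E
```

```text
148 [323.02754495 462.42388485]
158 [323.51481789 451.98385668]
168 [324.00808895 441.41531627]
178 [324.50746957 430.71587601]
0 -15 130 [354.25527886 442.16570106] [374.98880172 325.99750641]
0 -15 160 [300.90701708 426.7791249 ] [451.25572716 330.0988965 ]
0 -15 262 [123.23533837 375.53549062] [710.61270823 344.04628123]
0 15 130 [336.91450252 486.87388105] [380.05830712 252.20010952]
0 15 160 [282.94462101 471.06996972] [455.97228043 256.27932504]
0 15 262 [103.25150539 418.45073123] [714.1287676  270.15128964]
0.1 -15 130 [356.30501184 428.79771096] [371.01657519 317.67503598]
0.1 -15 160 [302.89604422 410.22249948] [447.44873438 319.88672494]
0.1 -15 262 [123.61810714 347.87106782] [710.47662885 327.49786527]
0.1 15 130 [338.8503795  473.69127741] [376.16340252 243.06189542]
0.1 15 160 [284.78059764 454.73528031] [452.25058572 245.05996465]
0.1 15 262 [103.31542627 391.11650575] [714.07639924 251.93557866]
```

View pics/s5.png

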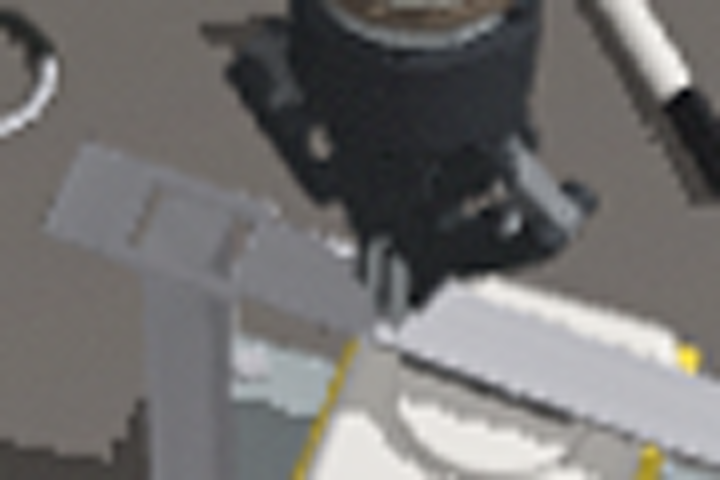

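```bash
python3 - <<'E'
from h import *
f=cam("scene")
o=r.observe();print(o["tool_pos"],o["force"],o["q"])
for z in (255,263.5,275,285): print(z,[(proj(f,[[619.3+w,34.8,z]])[0]-[280,140])*5 for w in (-11,0,11)])
E
```

```text
[623.89143756  35.53713685 148.94448048] [-0.17855521 -0.08097437  0.24197061] [-1.36213230e-01  3.31373384e-01  1.50951245e+00  8.72555596e-05
  1.29987096e+00 -1.39119580e+00]
255 [array([335.11591379, 320.18686143]), array([329.19164081, 337.09880201]), array([323.2052908 , 354.18795303])]
263.5 [array([335.62217339, 309.98433584]), array([329.66769162, 326.93661758]), array([323.65046836, 344.067523  ])]
275 [array([336.31607283, 296.00035077]), array([330.32023019, 313.00697599]), array([324.26072998, 330.19415969])]
285 [array([336.9280047 , 283.66823798]), array([330.89572967, 300.72187594]), array([324.79898412, 317.9577763 ])]
```

```bash
python3 -c "
import cv2
i=cv2.imread('pics/s3.png');cv2.imwrite('pics/s3b.png',cv2.resize(i[200:350,250:450],None,fx=4,fy=4))"
```

```text
(no output)
```

View pics/s3b.png

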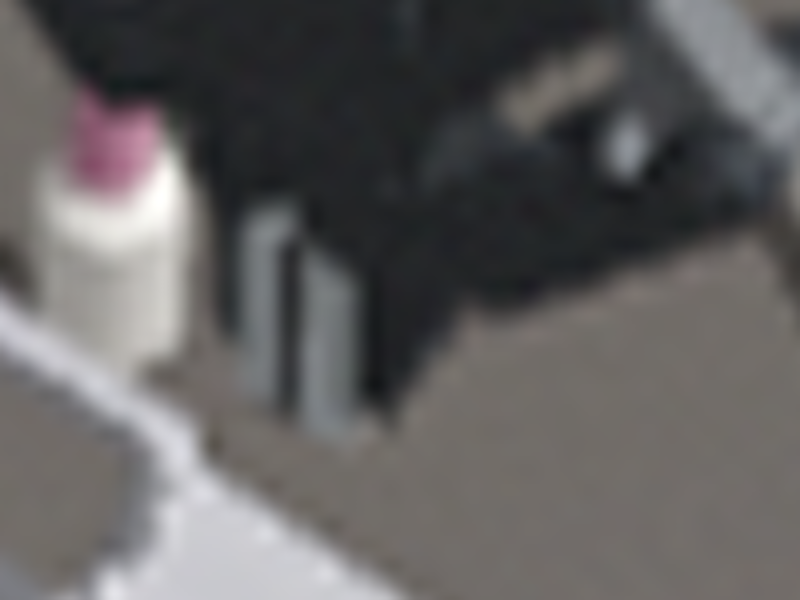

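```bash
python3 -m inch '[{"dr":[0,0,0],"offset":[0,0,-0.006],"hand":0},{"dr":[0,0,0],"offset":[0,0,-0.004],"hand":0},{"dr":[0,0,0],"offset":[0,0,0],"hand":0}]'; python3 - <<'E'
from h import *
f=cam("scene"); save(f,"s6.png",(295,190,385,250),8)
E
```

```text
time: 4.53
tool_pos: [623.1, 35.6, 137.2]
tcp_rot: [0.81, 0.587, -0.0, -0.001]
force: [-0.4, -0.4, 0.0]
opening: 0.2
```

View pics/s6.png

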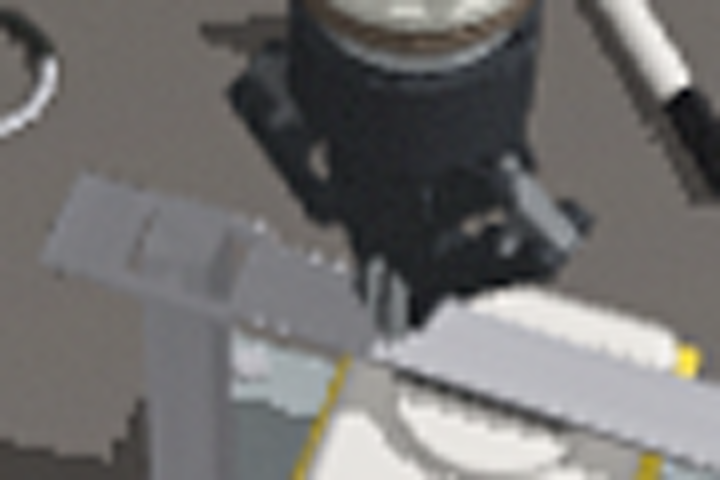

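```bash
python3 -m inch '[{"dr":[0,0,0],"offset":[0,0,-0.003],"hand":0},{"dr":[0,0,0],"offset":[0,0,-0.002],"hand":0},{"dr":[0,0,0],"offset":[0,0,0],"hand":0}]'
```

```text
time: 4.83
tool_pos: [623.4, 35.6, 132.8]
tcp_rot: [0.81, 0.587, -0.0, -0.0]
force: [0.5, 0.0, -1.1]
opening: 0.0
```

```bash
python3 -m inch '[{"dr":[0,0,0],"offset":[0,0,-0.002],"hand":0},{"dr":[0,0,0],"offset":[0,0,0],"hand":0}]'; python3 -m inch '[{"dr":[0,0,0],"offset":[0,0,-0.002],"hand":0},{"dr":[0,0,0],"offset":[0,0,0],"hand":0}]'
```

```text
time: 5.0
tool_pos: [623.5, 35.6, 131.1]
tcp_rot: [0.809, 0.587, -0.0, -0.0]
force: [0.5, -1.1, -0.6]
opening: 0.4
time: 5.17
tool_pos: [623.5, 35.6, 129.1]
tcp_rot: [0.809, 0.587, -0.0, -0.0]
force: [0.5, 0.1, 0.0]
opening: 0.0
```

```bash
python3 -m inch '[{"dr":[0,0,0],"offset":[0,0,-0.002],"hand":0},{"dr":[0,0,0],"offset":[0,0,-0.002],"hand":0},{"dr":[0,0,0],"offset":[0,0,0],"hand":0}]';  python3 - <<'E'
from h import *
f=cam("scene"); save(f,"s7.png",(295,190,385,250),8)
E
```

```text
time: 5.42
tool_pos: [623.8, 35.6, 128.1]
tcp_rot: [0.809, 0.587, 0.0, 0.0]
force: [-6.6, 0.5, 13.5]
opening: -0.3
```

View pics/s7.png

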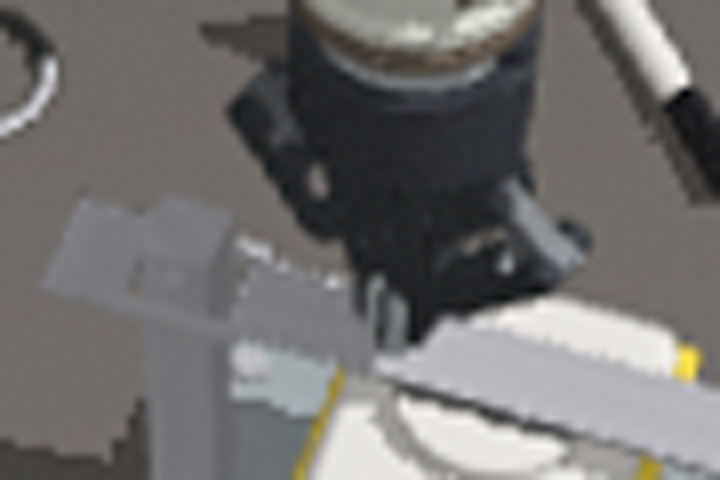

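```bash
cat > pinfit.py <<'E'
from h import *
from scipy.optimize import minimize
def parts(p,z0=8.,ring=True):
    x,y,a=p; ca,sa=np.cos(a),np.sin(a)
    W=lambda Q: np.c_[x+ca*Q[:,0]-sa*Q[:,1], y+sa*Q[:,0]+ca*Q[:,1], z0+Q[:,2]]
    head=np.array([[i,j,k] for i in(-23,13) for j in(-8,8) for k in(-8,8)],float)
    th=np.linspace(0,2*np.pi,16)
    sh=np.array([[i,rr*np.cos(t),rr*np.sin(t)] for i,rr in((13,5),(48,5),(50,3.5),(51,1)) for t in th])
    t=np.linspace(0,2*np.pi,60); cx=-15-62+32
    rg=np.array([[cx+32*np.cos(q),32*np.sin(q),-3.5*(-15-(cx+32*np.cos(q)))/62] for q in t])
    return W(head),W(sh),W(rg)
def render(f,p,box,K=4,z0=8.):
    x0,y0,x1,y1=box; m=np.zeros(((y1-y0)*K,(x1-x0)*K),np.float32)
    h,s,g=parts(p,z0)
    tp=lambda P:((proj(f,P)-[x0,y0]+.5)*K*16-8).astype(np.int32)
    for P in(h,s): cv2.fillConvexPoly(m,cv2.convexHull(tp(P).reshape(-1,1,2)),1.,cv2.LINE_AA,4)
    G=tp(g)
    n=len(G)
    for i in range(n-1):
        q=2*np.pi*i/(n-1)
        dark=abs(q-np.pi)<20/32
        w=max(1,int(round(K*(5 if not dark else 8)*f["camera_matrix"][0,0]/np.linalg.norm(cv2.Rodrigues(np.asarray(f["rvec"],float))[0]@g[i]+np.asarray(f["tvec"],float).ravel()))))
        cv2.line(m,tuple(map(int,G[i])),tuple(map(int,G[i+1])),-1.0 if dark else 1.,w,cv2.LINE_8,4)
    m=cv2.GaussianBlur(m,(0,0),K*.5)
    return cv2.resize(m,(x1-x0,y1-y0),interpolation=cv2.INTER_AREA)
def cost(p,fr,z0=8.):
    c=0
    for f,box in fr:
        im=cv2.cvtColor(f["pixels"],cv2.COLOR_RGB2GRAY)[box[1]:box[3],box[0]:box[2]].astype(float)
        im=np.clip(im,60,200)
        m=render(f,p,box,z0=z0)
        c-=np.corrcoef(im.ravel(),m.ravel())[0,1]
    return c/len(fr)
E
python3 - <<'E'
from pinfit import *
f=np.load("f0.npy",allow_pickle=True).item()
T=(f["top"],(350,190,400,256)); S=(f["scene"],(264,184,310,226))
for nm,fr in(("top",[T]),("scene",[S]),("both",[T,S])):
    best=None
    for st in ([501,-198,-.28],[498,-197,-.3]):
        o=minimize(cost,st,args=(fr,),method="Nelder-Mead",options=dict(initial_simplex=np.array(st)+np.array([[0,0,0],[4,0,0],[0,4,0],[0,0,.1]])))
        if best is None or o.fun<best.fun: best=o
    print(nm,np.round(best.x,3),best.fun)
E
```

```text
top [ 5.02253e+02 -1.94451e+02 -3.18000e-01] -0.9340475473152735
scene [ 5.0029e+02 -1.9870e+02 -3.1500e-01] -0.8775907139866311
both [ 5.01359e+02 -1.96588e+02 -3.12000e-01] -0.8253359018230422
```

```bash
python3 -m inch '[{"dr":[0,0,0],"offset":[0,0,0.03],"hand":0},{"dr":[0,0,0],"offset":[0,0,0.03],"hand":0.03},{"dr":[0,0,0],"offset":[-0.0174,-0.0332,0],"hand":0.03},{"dr":[0,0,0],"offset":[-0.0174,-0.0332,0],"hand":0.03},{"dr":[0,0,0],"offset":[-0.0174,-0.0332,0],"hand":0.03},{"dr":[0,0,0],"offset":[-0.0174,-0.0332,0],"hand":0.03},{"dr":[0,0,0],"offset":[-0.0174,-0.0332,0],"hand":0.03},{"dr":[0,0,0],"offset":[-0.0174,-0.0332,-0.01],"hand":0.03}]'
python3 -m inch '[{"dr":[0,0,0],"offset":[-0.0174,-0.0332,-0.01],"hand":0.03},{"dr":[0,0,0],"offset":[0,0,-0.04],"hand":0.03},{"dr":[0,0,0],"offset":[0,0,-0.04],"hand":0.03},{"dr":[0,0,0],"offset":[0,0,-0.04],"hand":0.03},{"dr":[0,0,0],"offset":[0,0,0],"hand":0.03}]'
python3 - <<'E'
from h import *
print(r.observe()["tool_pos"])
f=cam("scene"); save(f,"s8.png",(240,130,340,240),6)
save(f,"s8b.png",(300,190,420,300),5)
f=cam("top"); save(f,"t8.png",(210,110,410,260),4)
E
```

```text
time: 6.13
tool_pos: [519.4, -165.5, 177.3]
tcp_rot: [0.809, 0.587, 0.001, 0.002]
force: [0.9, -0.4, 0.9]
opening: 30.1
time: 6.55
tool_pos: [495.3, -193.0, 37.0]
tcp_rot: [0.81, 0.587, -0.003, -0.008]
force: [-1.7, 1.6, -2.0]
opening: 29.9
[ 495.34777092 -192.99601616   36.98493689]
```

View pics/s8.png

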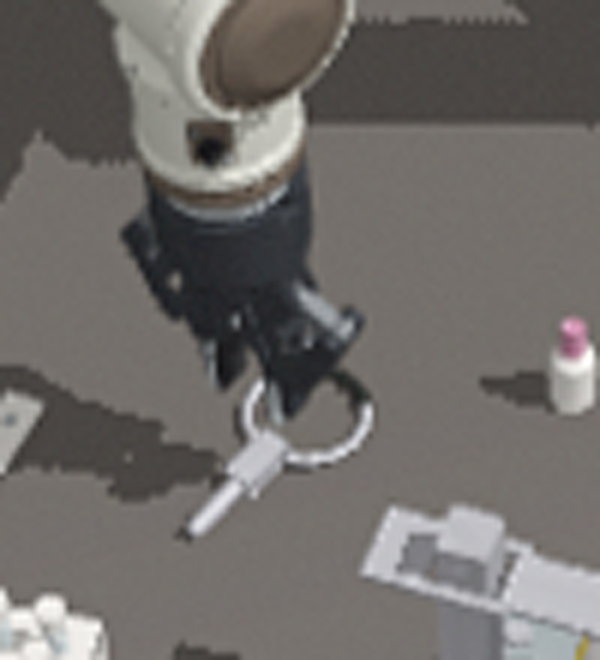

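View pics/t8.png

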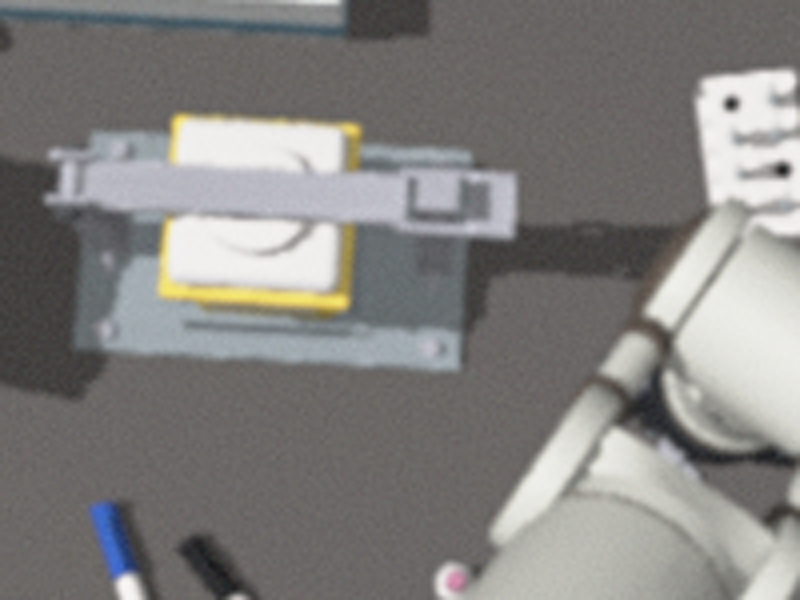

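View pics/s8b.png

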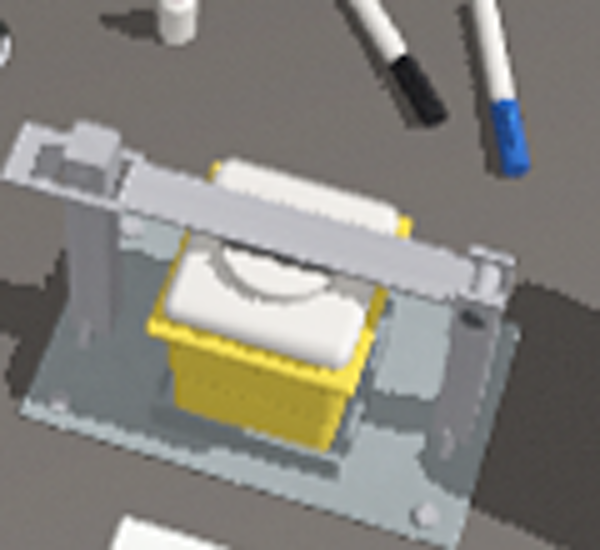

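```bash
python3 -m inch '[{"dr":[0,0,0],"offset":[0,0,-0.02],"hand":0.03},{"dr":[0,0,0],"offset":[0,0,0],"hand":0.03},{"dr":[0,0,0],"offset":[0,0,0],"hand":0.03}]'
python3 - <<'E'
from h import *
o=r.observe();print(o["tool_pos"],R.from_quat(o["tcp_rot"]).as_matrix().round(3))
f=cam("scene"); save(f,"s9.png",(260,170,320,225),12)
for z in (15,40):
  for w in (-15,15): print(z,w,(proj(f,[o["tool_pos"]*[1,1,0]+[0.31*w,.95*w,z]])[0]-[260,170])*12)
E
```

```text
time: 6.9
tool_pos: [503.1, -197.4, 27.7]
tcp_rot: [0.809, 0.587, 0.0, 0.001]
force: [-0.6, 0.6, -0.2]
opening: 30.3
[ 503.06780642 -197.38924807   27.68196444] [[ 0.31   0.951  0.002]
 [ 0.951 -0.31  -0.001]
 [-0.001  0.003 -1.   ]]
15 -15 [215.96322881 416.2775887 ]
15 15 [306.9920891  469.68719999]
40 -15 [207.96541271 358.02154061]
40 15 [300.1433161  411.72624912]
```

View pics/s9.png

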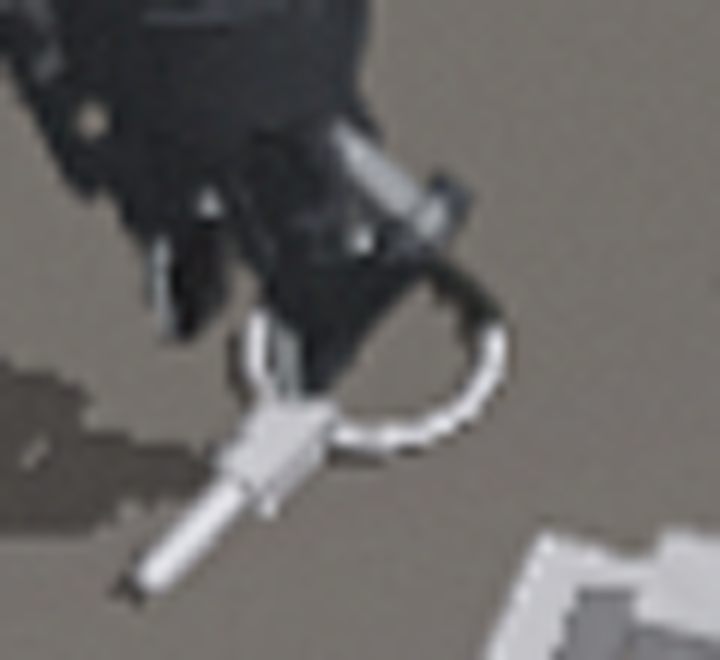

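```bash
python3 -m inch '[{"dr":[0,0,0],"offset":[-0.001,0.0005,-0.02],"hand":0.03},{"dr":[0,0,0],"offset":[0,0,-0.015],"hand":0.03},{"dr":[0,0,0],"offset":[0,0,-0.005],"hand":0.03},{"dr":[0,0,0],"offset":[0,0,0],"hand":0.03}]'
python3 - <<'E'
from h import *
f=cam("scene"); save(f,"s10.png",(260,170,320,225),12)
f=cam("top"); save(f,"t10.png",(340,180,420,260),8)
E
```

```text
time: 7.28
tool_pos: [500.8, -196.2, -14.2]
tcp_rot: [0.809, 0.587, -0.0, -0.0]
force: [0.3, 0.6, 1.0]
opening: 30.2
```

View pics/s10.png

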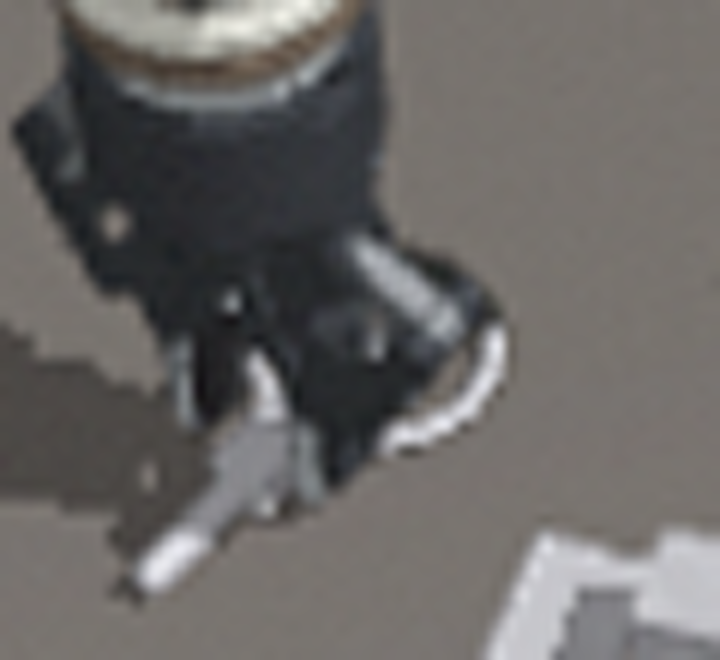

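```bash
python3 -m inch '[{"dr":[0,0,0],"offset":[0,0,-0.004],"hand":0.03},{"dr":[0,0,0],"offset":[0,0,-0.002],"hand":0.03},{"dr":[0,0,0],"offset":[0,0,0],"hand":0.03}]'
python3 -m inch '[{"dr":[0,0,0],"offset":[0,0,-0.002],"hand":0.03},{"dr":[0,0,0],"offset":[0,0,-0.001],"hand":0.03},{"dr":[0,0,0],"offset":[0,0,0],"hand":0.03}]'
```

```text
time: 7.63
tool_pos: [500.9, -196.4, -20.5]
tcp_rot: [0.809, 0.587, 0.0, 0.0]
force: [0.3, -0.6, 0.2]
opening: 30.0
time: 7.88
tool_pos: [500.6, -196.2, -23.8]
tcp_rot: [0.81, 0.587, -0.0, -0.0]
force: [-0.1, 0.6, 0.5]
opening: 30.1
```

```bash
python3 -m inch '[{"dr":[0,0,0],"offset":[0,0,-0.002],"hand":0.03},{"dr":[0,0,0],"offset":[0,0,0],"hand":0.03}]'
python3 -m inch '[{"dr":[0,0,0],"offset":[0,0,-0.001],"hand":0.03},{"dr":[0,0,0],"offset":[0,0,0],"hand":0.03}]'
```

```text
time: 8.05
tool_pos: [500.9, -196.4, -24.4]
tcp_rot: [0.809, 0.587, -0.0, -0.0]
force: [-4.4, 2.4, 12.2]
opening: 29.8
time: 8.22
tool_pos: [500.9, -196.5, -24.4]
tcp_rot: [0.809, 0.587, -0.0, -0.001]
force: [-7.7, 3.9, 22.1]
opening: 29.9
```

```bash
python3 -m inch '[{"dr":[0,0,0],"offset":[0,0,0.0045],"hand":0.03},{"dr":[0,0,0],"offset":[0,0,0],"hand":0.03},{"dr":[0,0,0],"offset":[0,0,0],"hand":0.018},{"dr":[0,0,0],"offset":[0,0,0],"hand":0.008},{"dr":[0,0,0],"offset":[0,0,0],"hand":0.008},{"dr":[0,0,0],"offset":[0,0,0],"hand":0.008}]' 60
python3 - <<'E'
from h import *
f=cam("scene"); save(f,"s11.png",(260,170,320,225),12)
E
```

```text
time: 8.72
tool_pos: [501.2, -196.6, -21.9]
tcp_rot: [0.81, 0.587, 0.0, 0.0]
force: [-0.1, -0.1, 4.7]
opening: 14.2
```

View pics/s11.png

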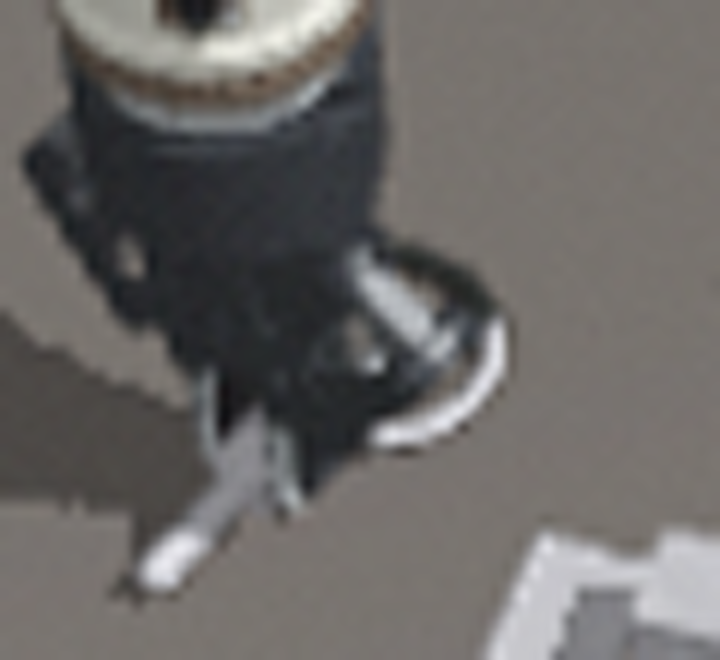

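```bash
python3 -m inch '[{"dr":[0,0,0],"offset":[0,0,0.01],"hand":0.008},{"dr":[0,0,0],"offset":[0,0,0.03],"hand":0.008},{"dr":[0,0,0],"offset":[0,0,0.04],"hand":0.008},{"dr":[0,0,0],"offset":[0,0,0.04],"hand":0.008},{"dr":[0,0,0.091],"offset":[0,0.015,0.035],"hand":0.008},{"dr":[0,0,0.091],"offset":[0.005,0.025,0.01],"hand":0.008},{"dr":[0,0,0.091],"offset":[0.01,0.03,0],"hand":0.008},{"dr":[0,0,0],"offset":[0.01,0.035,0],"hand":0.008}]'
python3 -m inch '[{"dr":[0,0,0],"offset":[0.008,0.035,0],"hand":0.008},{"dr":[0,0,0],"offset":[0.005,0.022,-0.005],"hand":0.008},{"dr":[0,0,0],"offset":[0,0,0],"hand":0.008},{"dr":[0,0,0],"offset":[0,0,0],"hand":0.008}]'
python3 - <<'E'
from h import *
o=r.observe();print(o["tool_pos"],R.from_quat(o["tcp_rot"]).as_matrix().round(4),o["opening"])
g={n:cam(n) for n in("scene","top")}; np.save("f1.npy",g,allow_pickle=True)
save(g["scene"],"s12.png",(270,150,350,220),9)
save(g["top"],"t12.png",(260,120,350,220),7)
E
```

```text
time: 9.43
tool_pos: [526.2, -91.3, 144.4]
tcp_rot: [0.722, 0.692, 0.0, 0.001]
force: [1.8, -0.3, -2.1]
opening: 14.3
time: 9.77
tool_pos: [537.8, -33.2, 137.2]
tcp_rot: [0.721, 0.693, -0.001, -0.001]
force: [0.1, -0.9, -0.7]
opening: 14.2
[537.83527631 -33.16260041 137.15031347] [[ 4.020e-02  9.992e-01 -2.300e-03]
 [ 9.992e-01 -4.020e-02  2.000e-04]
 [ 1.000e-04 -2.300e-03 -1.000e+00]] 14.23651921488021
```

View pics/s12.png

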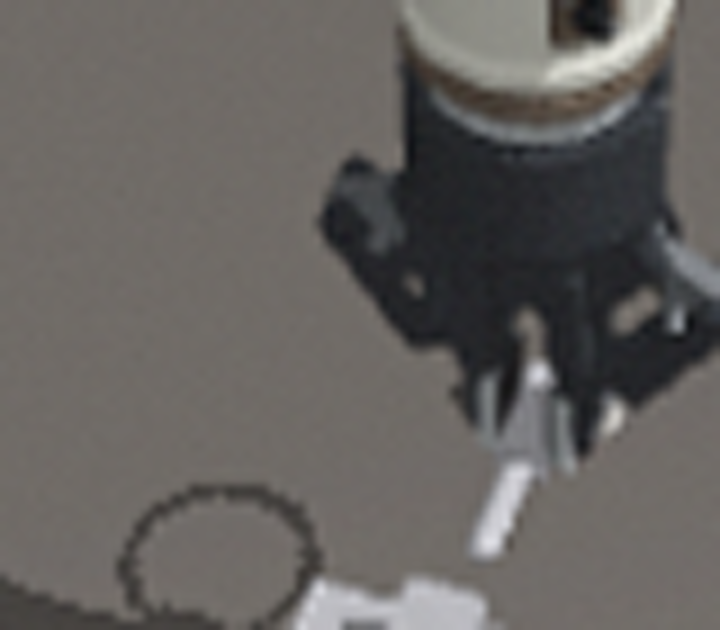

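View pics/t12.png

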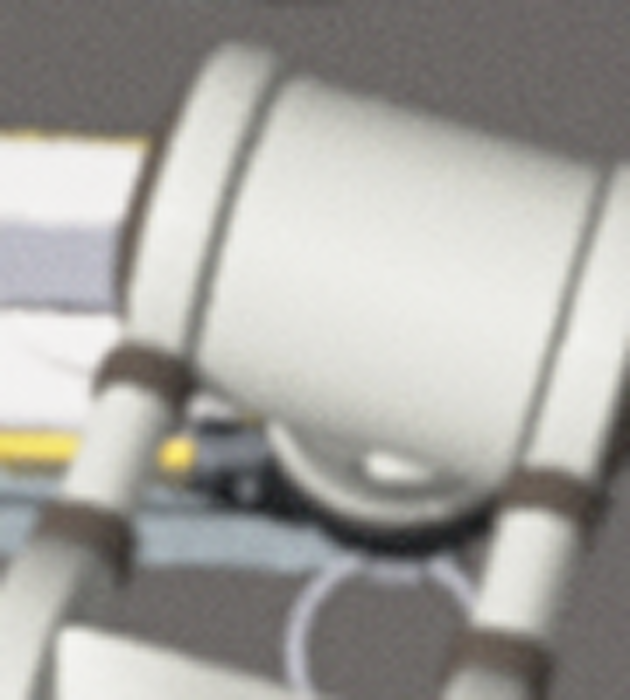

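```bash
python3 - <<'E'
from h import *
g=np.load("f1.npy",allow_pickle=True).item(); s=g["scene"]
save(s,"s13.png",(295,195,345,245),14)
c=np.array([618.84,-39.6]);a=-.0427
u=np.array([np.cos(a),np.sin(a)]);v=np.array([-u[1],u[0]])
o=np.array([295,195])
for X,Y in((-12,-12),(12,-12),(12,12),(-12,12)):
    print("top",X,Y,((proj(s,[[*(c+X*u+Y*v),178]])[0]-o+.5)*14).round(), "bar lvl",((proj(s,[[*(c+X*u+Y*v),152]])[0]-o+.5)*14).round())
E
```

```text
top -12 -12 [291. 263.] bar lvl [294. 341.]
top 12 -12 [247. 360.] bar lvl [251. 438.]
top 12 12 [367. 395.] bar lvl [369. 473.]
top -12 12 [410. 297.] bar lvl [411. 375.]
```

View pics/s13.png

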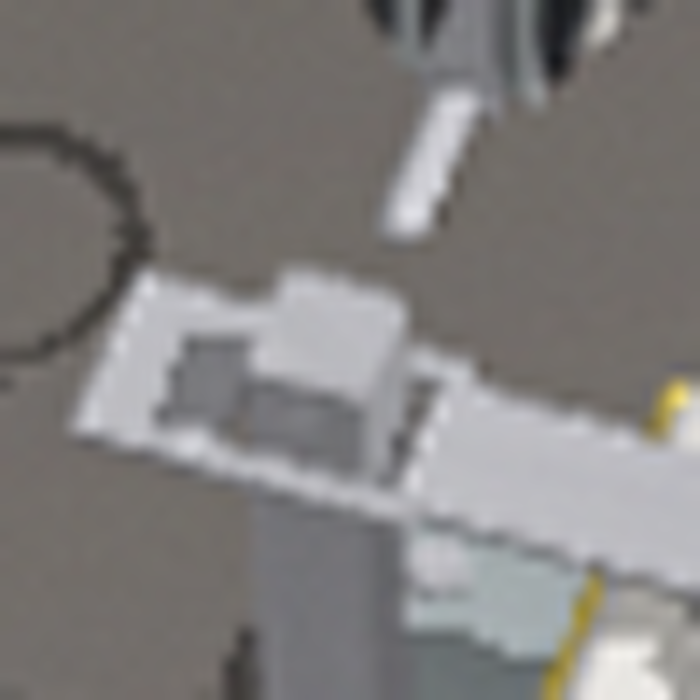

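```bash
python3 - <<'E'
from h import *
from scipy.optimize import minimize
g=np.load("f1.npy",allow_pickle=True).item(); s=g["scene"]
# observed post-top correction
c0=np.array([618.84,-39.6]);a=-.0427
obs=np.array([(287,268),(248,378),(372,400),(408,297)])/14+[295,195]-.5
def pc(p):
    u=np.array([np.cos(a),np.sin(a)]);v=np.array([-u[1],u[0]])
    return np.array([[*(p+X*u+Y*v),178] for X,Y in((-12,-12),(12,-12),(12,12),(-12,12))])
o=minimize(lambda p:((proj(s,pc(p))-obs)**2).sum(),c0,method="Nelder-Mead"); print("post scene frame",o.x,o.fun)
# shank fit: lateral, along, yaw with z=167
im=cv2.cvtColor(s["pixels"],cv2.COLOR_RGB2GRAY).astype(float)
box=(318,199,336,215)
def cost(p,z0):
    x,y,yaw=p; th=np.linspace(0,6.28,16); d=np.array([np.cos(yaw),np.sin(yaw),0]);n=np.array([-d[1],d[0],0]);K=8
    P=np.array([np.array([x,y,z0])+i*d+rr*np.cos(t)*n+[0,0,rr*np.sin(t)] for i,rr in((13,5),(47,5),(50,3.5),(51,1)) for t in th])
    m=np.zeros(((box[3]-box[1])*K,(box[2]-box[0])*K),np.float32)
    q=((proj(s,P)-[box[0],box[1]]+.5)*K*16-8).astype(np.int32)
    cv2.fillConvexPoly(m,cv2.convexHull(q.reshape(-1,1,2)),1.,cv2.LINE_AA,4)
    m=cv2.resize(cv2.GaussianBlur(m,(0,0),K*.5),(box[2]-box[0],box[3]-box[1]),interpolation=cv2.INTER_AREA)
    A=im[box[1]:box[3],box[0]:box[2]].copy()
    hp=proj(s,[np.array([x,y,z0])+13*d])[0]
    w=np.ones_like(A); w[:max(0,int(round(hp[1]))+1-box[1])]=0  # ignore head rows
    A,M=A[w>0],m[w>0]
    return -np.corrcoef(A,M)[0,1]
for z0 in(165,167,169):
    best=None
    for st in([537,-35,-.04],[535,-33,-.08],[538,-36,0.]):
        o2=minimize(cost,st,args=(z0,),method="Nelder-Mead",options=dict(initial_simplex=np.array(st)+np.array([[0,0,0],[3,0,0],[0,3,0],[0,0,.1]])))
        if best is None or o2.fun<best.fun: best=o2
    x,y,yw=best.x
    tip=np.array([x,y])+51*np.array([np.cos(yw),np.sin(yw)])
    u=np.array([np.cos(a),np.sin(a)]);v=np.array([-u[1],u[0]])
    near=o.x-12*u
    print(z0,best.x.round(3),best.fun,"tip",tip.round(2),"gap along",((near-tip)@u).round(2),"lateral (hole-tip)",((near-tip)@v).round(2))
for i in range(3): print(r.observe()["tool_pos"])
E
```

```text
post scene frame [620.39290501 -39.13519825] 1.0846484158674012
165 [ 5.33843e+02 -3.46310e+01 -2.70000e-02] -0.9541156282597208 tip [584.82 -36.  ] gap along 23.67 lateral (hole-tip) -1.61
167 [ 5.35368e+02 -3.40790e+01 -3.40000e-02] -0.9528127109122442 tip [586.34 -35.84] gap along 22.16 lateral (hole-tip) -1.84
169 [ 5.36676e+02 -3.36120e+01 -3.10000e-02] -0.9536089021024182 tip [587.65 -35.18] gap along 20.88 lateral (hole-tip) -2.55
[538.30234089 -34.95966465 137.72566429]
[538.30234089 -34.95966465 137.72566429]
[538.30234089 -34.95966465 137.72566429]
```

```bash
python3 -m inch '[{"dr":[0,0,0],"offset":[0.009,-0.0012,0],"hand":0.008},{"dr":[0,0,0],"offset":[0.009,-0.0006,0],"hand":0.008},{"dr":[0,0,0],"offset":[0,0,0],"hand":0.008},{"dr":[0,0,0],"offset":[0,0,0],"hand":0.008}]'
python3 - <<'E'
from h import *
print(r.observe()["tool_pos"],r.observe()["force"],r.observe()["moment"])
g=cam("scene"); save(g,"s14.png",(300,195,345,235),16)
E
```

```text
time: 10.2
tool_pos: [556.6, -37.4, 138.0]
tcp_rot: [0.723, 0.691, -0.0, -0.0]
force: [-0.1, 0.4, -1.4]
opening: 14.2
[556.6264474  -37.3592334  137.95714176] [-0.05692934  0.41854505 -1.36499582] [ 0.00146925 -0.03129512  0.01932449]
```

View pics/s14.png

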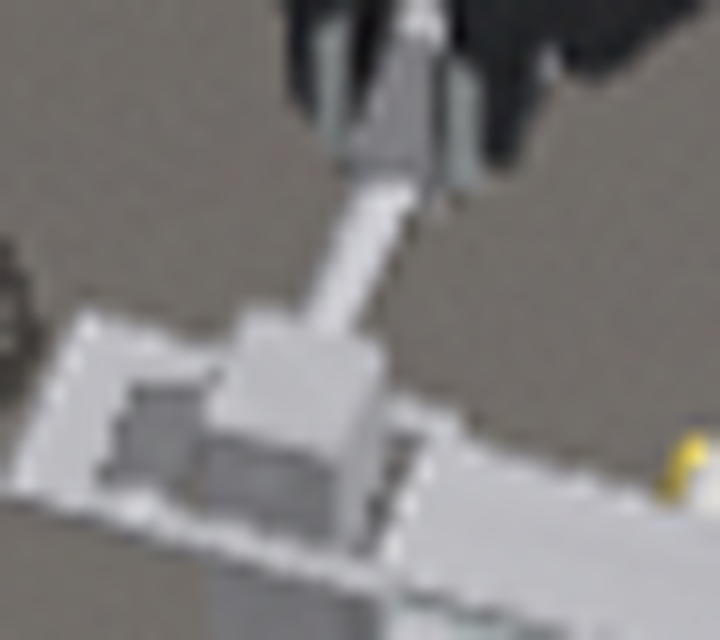

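```bash
python3 -m inch '[{"dr":[0,0,0],"offset":[0.004,-0.0002,0],"hand":0.008},{"dr":[0,0,0],"offset":[0.003,-0.0001,0],"hand":0.008},{"dr":[0,0,0],"offset":[0,0,0],"hand":0.008}]'
python3 -m inch '[{"dr":[0,0,0],"offset":[0.003,-0.0001,0],"hand":0.008},{"dr":[0,0,0],"offset":[0,0,0],"hand":0.008}]'
```

```text
time: 10.5
tool_pos: [564.0, -36.5, 137.8]
tcp_rot: [0.722, 0.692, 0.0, -0.0]
force: [0.6, 0.5, -2.8]
opening: 14.1
time: 10.67
tool_pos: [567.1, -36.5, 137.8]
tcp_rot: [0.722, 0.692, 0.0, 0.0]
force: [-0.4, 0.1, -3.4]
opening: 14.3
```

```bash
python3 -m inch '[{"dr":[0,0,0],"offset":[0,0,-0.0007],"hand":0.008},{"dr":[0,0,0],"offset":[0.002,-0.0001,0],"hand":0.008},{"dr":[0,0,0],"offset":[0,0,0],"hand":0.008}]'
python3 -m inch '[{"dr":[0,0,0],"offset":[0.003,-0.0001,0],"hand":0.008},{"dr":[0,0,0],"offset":[0,0,0],"hand":0.008}]'
```

```text
time: 10.92
tool_pos: [569.1, -36.7, 137.3]
tcp_rot: [0.722, 0.692, 0.0, 0.0]
force: [-0.3, 0.4, -1.6]
opening: 14.3
time: 11.08
tool_pos: [572.3, -36.9, 137.4]
tcp_rot: [0.722, 0.692, 0.0, 0.0]
force: [-0.4, -0.2, -0.9]
opening: 14.4
```

```bash
python3 -m inch '[{"dr":[0,0,0],"offset":[0.004,-0.0002,0],"hand":0.008},{"dr":[0,0,0],"offset":[0.004,-0.0002,0],"hand":0.008},{"dr":[0,0,0],"offset":[0,0,0],"hand":0.008}]'
python3 -m inch '[{"dr":[0,0,0],"offset":[0.004,-0.0002,0],"hand":0.008},{"dr":[0,0,0],"offset":[0.003,-0.0001,0],"hand":0.008},{"dr":[0,0,0],"offset":[0,0,0],"hand":0.008}]'
python3 - <<'E'
from h import *
g=cam("scene"); save(g,"s15.png",(295,180,345,235),14)
E
```

```text
time: 11.33
tool_pos: [580.6, -37.3, 137.3]
tcp_rot: [0.722, 0.692, 0.0, 0.0]
force: [0.1, -0.5, -1.3]
opening: 14.5
time: 11.58
tool_pos: [587.4, -37.5, 137.2]
tcp_rot: [0.722, 0.692, 0.0, 0.0]
force: [-0.8, 0.0, -0.0]
opening: 14.3
```

View pics/s15.png

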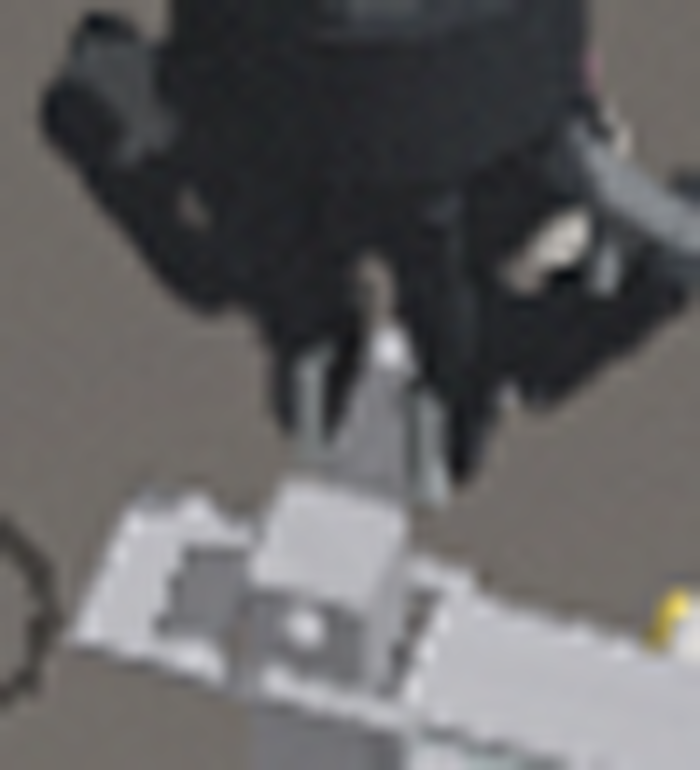

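Pin tip emerges on the post's far side at (305,625). Push on to the shoulder.

```bash
python3 -m inch '[{"dr":[0,0,0],"offset":[0.004,-0.0002,0],"hand":0.008},{"dr":[0,0,0],"offset":[0.002,-0.0001,0],"hand":0.008},{"dr":[0,0,0],"offset":[0,0,0],"hand":0.008}]'
python3 -m inch '[{"dr":[0,0,0],"offset":[0.002,-0.0001,0],"hand":0.008},{"dr":[0,0,0],"offset":[0.001,-0.0001,0],"hand":0.008},{"dr":[0,0,0],"offset":[0,0,0],"hand":0.008}]'
```

```text
time: 11.88
tool_pos: [593.2, -37.8, 137.3]
tcp_rot: [0.722, 0.692, 0.0, 0.0]
force: [0.5, -0.3, -1.3]
opening: 14.6
time: 12.13
tool_pos: [595.9, -38.0, 137.2]
tcp_rot: [0.722, 0.692, -0.0, -0.0]
force: [0.0, -0.2, -1.1]
opening: 14.0
```

```bash
python3 -m inch '[{"dr":[0,0,0],"offset":[0.001,0,0],"hand":0.008},{"dr":[0,0,0],"offset":[0.001,0,0],"hand":0.008},{"dr":[0,0,0],"offset":[0,0,0],"hand":0.008}]'
python3 -m inch '[{"dr":[0,0,0],"offset":[0.001,0,0],"hand":0.008},{"dr":[0,0,0],"offset":[0,0,0],"hand":0.008}]'
```

```text
time: 12.38
tool_pos: [595.9, -37.9, 137.1]
tcp_rot: [0.722, 0.692, -0.002, -0.002]
force: [-8.9, -0.7, 3.8]
opening: 13.8
time: 12.55
tool_pos: [595.9, -37.9, 137.1]
tcp_rot: [0.722, 0.692, -0.003, -0.003]
force: [-12.2, -0.3, 6.4]
opening: 14.4
```

```bash
python3 - <<'E'
from h import *
g=cam("scene"); save(g,"s16.png",(295,180,345,235),14)
E
```

```text
(no output)
```

View pics/s16.png

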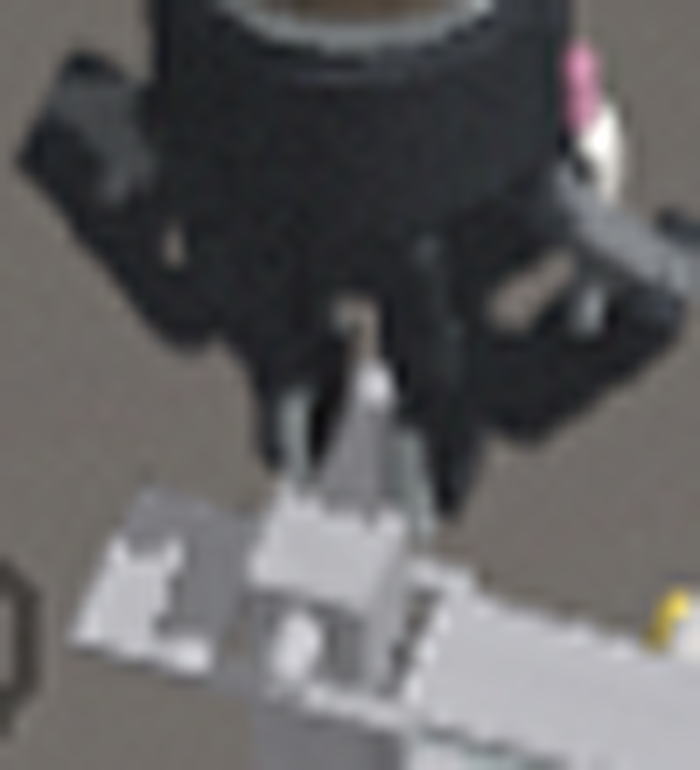

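```bash
python3 -m inch '[{"dr":[0,0,0],"offset":[-0.002,0,0],"hand":0.008},{"dr":[0,0,0],"offset":[0,0,0],"hand":0.02},{"dr":[0,0,0],"offset":[0,0,0],"hand":0.03},{"dr":[0,0,0],"offset":[0,0,0],"hand":0.036},{"dr":[0,0,0],"offset":[0,0,0],"hand":0.036}]'
python3 - <<'E'
from h import *
g=cam("scene"); save(g,"s17.png",(285,170,345,235),11)
E
```

```text
time: 13.02
tool_pos: [597.2, -38.0, 137.5]
tcp_rot: [0.722, 0.692, 0.0, 0.0]
force: [0.6, 0.6, 0.5]
opening: 36.3
```

View pics/s17.png

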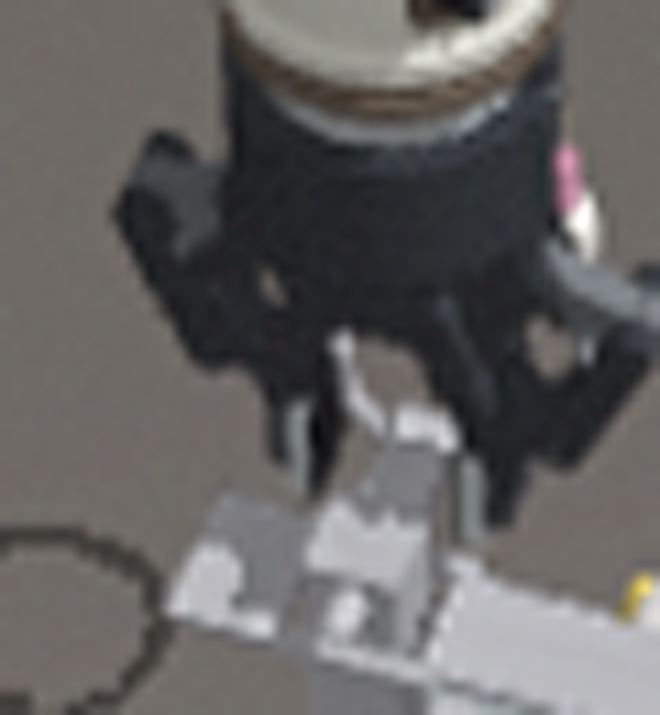

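```bash
python3 -m inch '[{"dr":[0,0,0],"offset":[0,0,0.015],"hand":0.036},{"dr":[0,0,0],"offset":[0,0,0.035],"hand":0.036},{"dr":[0,0,0],"offset":[0,0,0.035],"hand":0.036},{"dr":[0,0,0],"offset":[0,0,0.035],"hand":0.03},{"dr":[0,-0.112,0],"offset":[-0.02,0.0005,0],"hand":0},{"dr":[0,-0.112,0],"offset":[-0.02,0.0005,0],"hand":0},{"dr":[0,-0.112,0],"offset":[-0.02,0.0005,0],"hand":0},{"dr":[0,-0.112,0],"offset":[-0.02,0.0005,0],"hand":0}]'
python3 -m inch '[{"dr":[0,-0.112,0],"offset":[-0.02,0.0005,0],"hand":0},{"dr":[0,-0.112,0],"offset":[-0.02,0.0005,0],"hand":0},{"dr":[0,-0.112,0],"offset":[-0.02,0.0005,0],"hand":0},{"dr":[0,0,0],"offset":[0,0,0],"hand":0},{"dr":[0,0,0],"offset":[0,0,0],"hand":0}]'
python3 - <<'E'
from h import *
o=r.observe();print(o["tool_pos"],R.from_quat(o["tcp_rot"]).as_matrix().round(3),o["q"].round(2))
g={n:cam(n) for n in("scene","top")}; np.save("f2.npy",g,allow_pickle=True)
save(g["scene"],"s18.png",(265,140,365,240),7)
save(g["top"],"t18.png",(260,120,380,240),6)
E
```

```text
time: 13.73
tool_pos: [518.0, -35.9, 258.2]
tcp_rot: [0.704, 0.675, 0.16, 0.154]
force: [-1.3, -0.4, 1.1]
opening: -0.2
time: 14.15
tool_pos: [467.7, -35.0, 259.0]
tcp_rot: [0.678, 0.648, 0.251, 0.238]
force: [0.8, -0.6, 1.4]
opening: 0.2
[467.71273243 -34.96396664 258.97624381] [[ 0.034  0.76   0.649]
 [ 0.999 -0.046  0.002]
 [ 0.031  0.648 -0.761]] [-0.63 -0.86  2.42  0.46  1.03 -2.28]
```

View pics/s18.png

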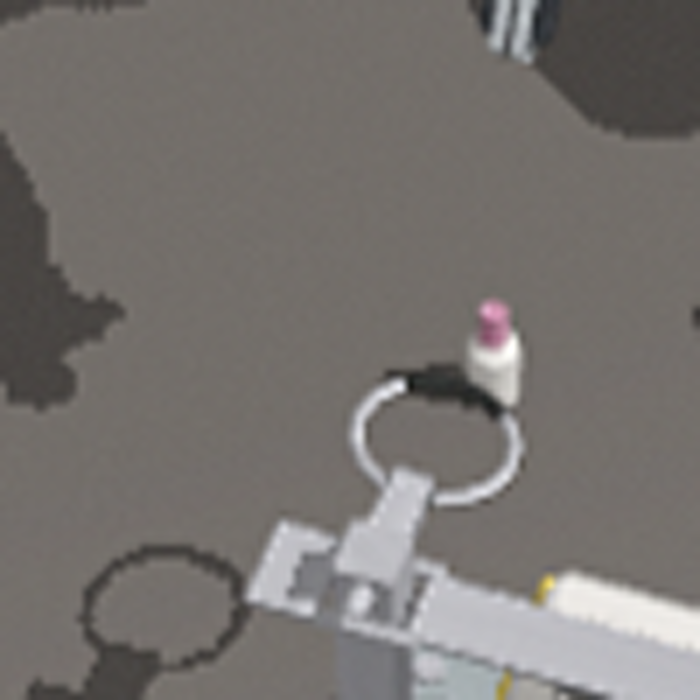

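View pics/t18.png

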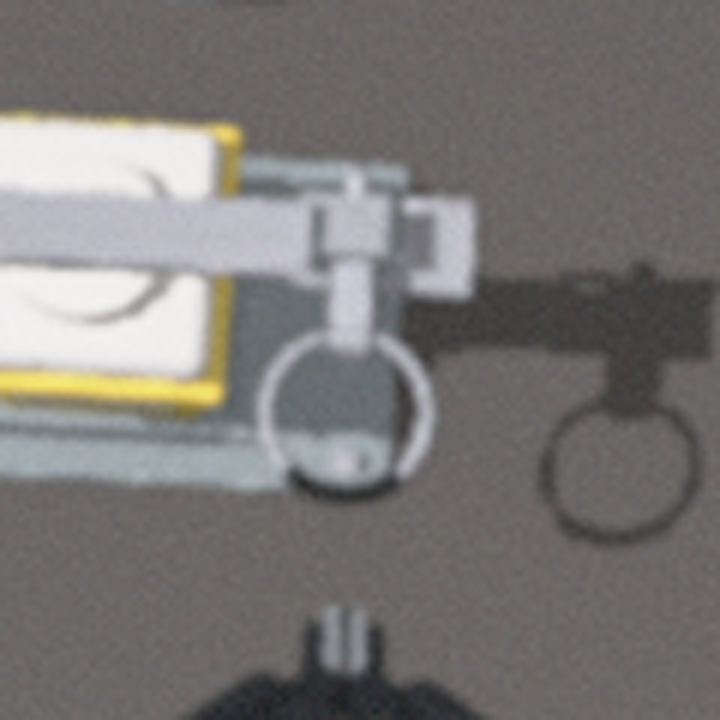

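```bash
cat > tri.py <<'E'
from h import *
def tri(g,ps,pt):
    Ps=[]
    for n in("scene","top"):
        f=g[n]; Ps.append(np.asarray(f["camera_matrix"])@np.c_[cv2.Rodrigues(np.asarray(f["rvec"],float))[0],np.asarray(f["tvec"],float).ravel()])
    X=cv2.triangulatePoints(Ps[0],Ps[1],np.array(ps,float),np.array(pt,float)); X=(X[:3]/X[3]).ravel()
    e=[np.round(proj(g[n],[X])[0]-p,1) for n,p in(("scene",ps),("top",pt))]
    return X.round(1),e
E
python3 - <<'E'
from tri import *
g=np.load("f2.npy",allow_pickle=True).item()
S=lambda a,b:(265+a/7-.5,140+b/7-.5); T=lambda a,b:(260+a/6-.5,120+b/6-.5)
print("fingertip",tri(g,S(515,55),T(345,610)))
print("bow",tri(g,S(447,383),T(345,490)))
print("headend",tri(g,S(413,470),T(349,345)))
print("pintip",tri(g,S(360,608),T(357,172)))
o=r.observe();print(o["tool_pos"])
E
```

```text
fingertip (array([457.3, -33.5, 286.8]), [array([-0.2, -0. ]), array([-0.3,  0.1])])
bow (array([521. , -37.2, 160.6]), [array([1.2, 0.1]), array([ 1.5, -0.4])])
headend (array([574.9, -36.3, 172.6]), [array([0.6, 0. ]), array([ 0.8, -0.2])])
pintip (array([643. , -37.3, 173.6]), [array([0.2, 0. ]), array([ 0.2, -0. ])])
[469.44225823 -35.02859259 260.67836787]
```

```bash
python3 -m inch '[{"dr":[0,0,0],"offset":[0.002,-0.001,-0.025],"hand":0},{"dr":[0,0,0],"offset":[0.002,-0.0005,-0.03],"hand":0},{"dr":[0,0,0],"offset":[0.002,0,-0.02],"hand":0},{"dr":[0,0,0],"offset":[0,0,0],"hand":0},{"dr":[0,0,0],"offset":[0,0,0],"hand":0}]'
python3 - <<'E'
from h import *
o=r.observe();print(o["tool_pos"],R.from_quat(o["tcp_rot"]).as_matrix().round(3),o["q"].round(2))
E
```

```text
time: 14.67
tool_pos: [475.0, -35.4, 183.6]
tcp_rot: [0.678, 0.65, 0.251, 0.234]
force: [-0.4, -0.8, 1.1]
opening: 0.3
[475.01970446 -35.38522823 183.58538601] [[ 0.03   0.764  0.645]
 [ 0.999 -0.046  0.008]
 [ 0.036  0.644 -0.765]] [-0.61 -0.75  2.51  0.52  0.85 -2.38]
```

```bash
python3 -m inch '[{"dr":[0,0,0],"offset":[0.012,-0.0005,-0.014],"hand":0},{"dr":[0,0,0],"offset":[0.013,-0.0005,-0.016],"hand":0},{"dr":[0,0,0],"offset":[0.013,0,-0.016],"hand":0},{"dr":[0,0,0],"offset":[0,0,0],"hand":0},{"dr":[0,0,0],"offset":[0,0,0],"hand":0}]'
python3 - <<'E'
from h import *
o=r.observe();print(o["tool_pos"],R.from_quat(o["tcp_rot"]).as_matrix().round(3),o["q"].round(2))
g={n:cam(n) for n in("scene","top")}; np.save("f3.npy",g,allow_pickle=True)
save(g["scene"],"s19.png",(295,160,355,240),10)
save(g["top"],"t19.png",(280,150,370,240),8)
E
```

```text
time: 15.08
tool_pos: [513.6, -36.7, 138.7]
tcp_rot: [0.678, 0.65, 0.251, 0.236]
force: [0.4, -0.1, -0.5]
opening: -0.0
[513.57687143 -36.73897732 138.74282651] [[ 0.03   0.762  0.646]
 [ 0.999 -0.045  0.007]
 [ 0.034  0.646 -0.763]] [-0.54 -0.48  2.46  0.61  0.63 -2.47]
```

View pics/s19.png

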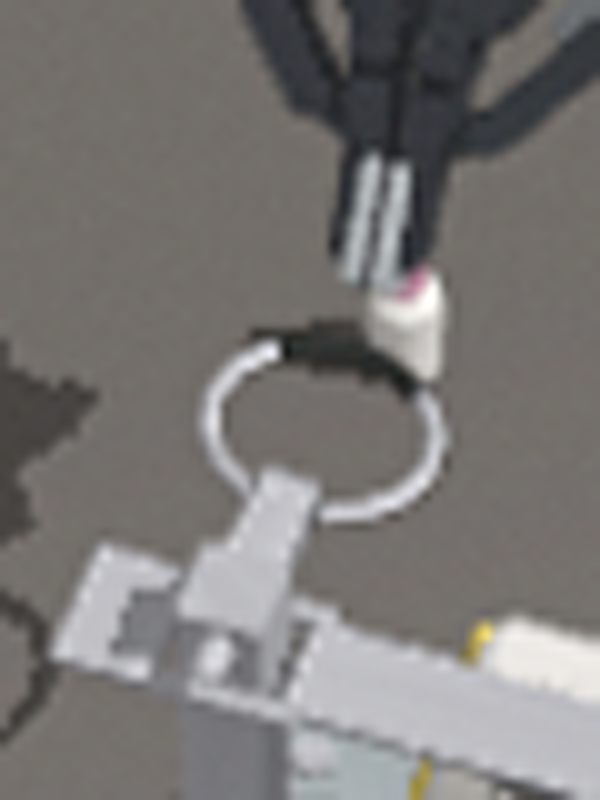

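View pics/t19.png

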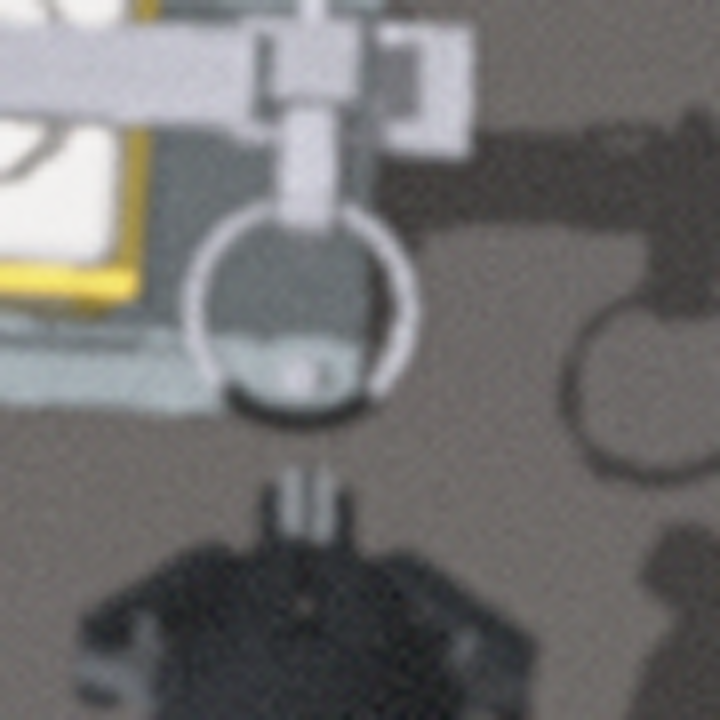

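```bash
python3 -m inch '[{"dr":[0,0,0],"offset":[0.0075,0.0005,-0.009],"hand":0},{"dr":[0,0,0],"offset":[0.0075,0.0005,-0.009],"hand":0},{"dr":[0,0,0],"offset":[0,0,0],"hand":0},{"dr":[0,0,0],"offset":[0,0,0],"hand":0}]'
python3 - <<'E'
from h import *
g={n:cam(n) for n in("scene","top")}
save(g["scene"],"s20.png",(295,160,355,240),10)
save(g["top"],"t20.png",(280,150,370,240),8)
E
```

```text
time: 15.52
tool_pos: [528.2, -36.3, 121.6]
tcp_rot: [0.678, 0.649, 0.251, 0.238]
force: [-0.2, 0.4, 0.3]
opening: 0.4
```

View pics/s20.png

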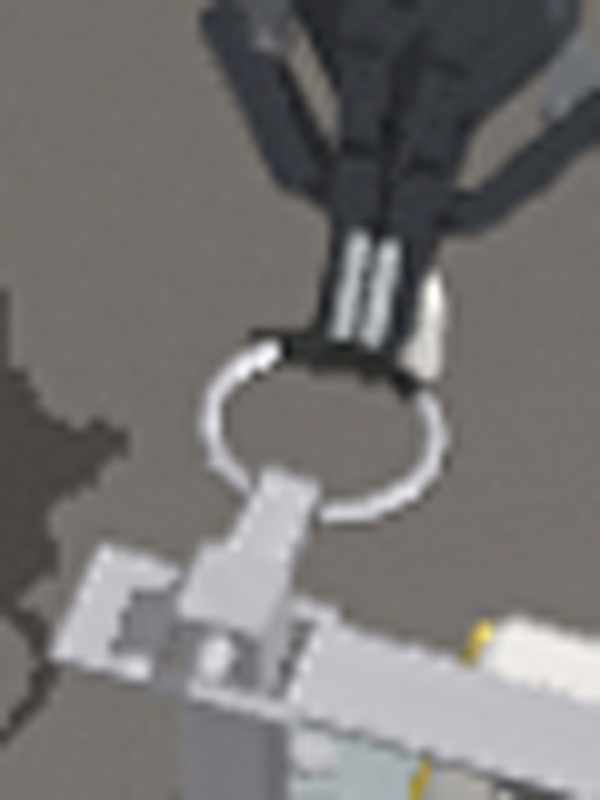

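View pics/t20.png

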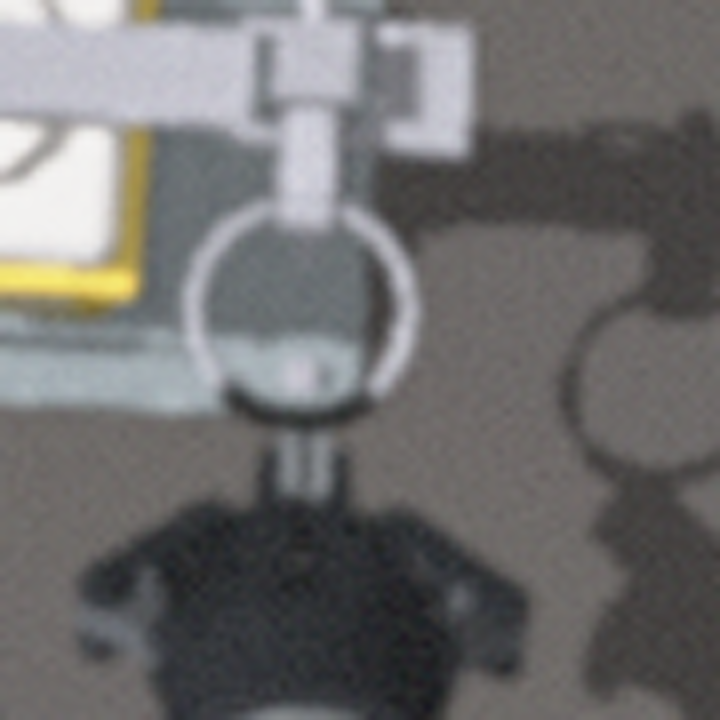

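```bash
python3 -m inch '[{"dr":[0,0,0],"offset":[0.005,0,-0.006],"hand":0},{"dr":[0,0,0],"offset":[0.005,0.0005,-0.006],"hand":0},{"dr":[0,0,0],"offset":[0,0,0],"hand":0},{"dr":[0,0,0],"offset":[0,0,0],"hand":0}]'
python3 - <<'E'
from h import *
g={n:cam(n) for n in("scene","top")}
save(g["scene"],"s21.png",(295,160,355,240),10)
save(g["top"],"t21.png",(280,150,370,240),8)
E
```

```text
time: 15.95
tool_pos: [538.0, -35.7, 109.0]
tcp_rot: [0.678, 0.649, 0.251, 0.237]
force: [0.5, 0.9, 0.8]
opening: 0.2
```

View pics/s21.png

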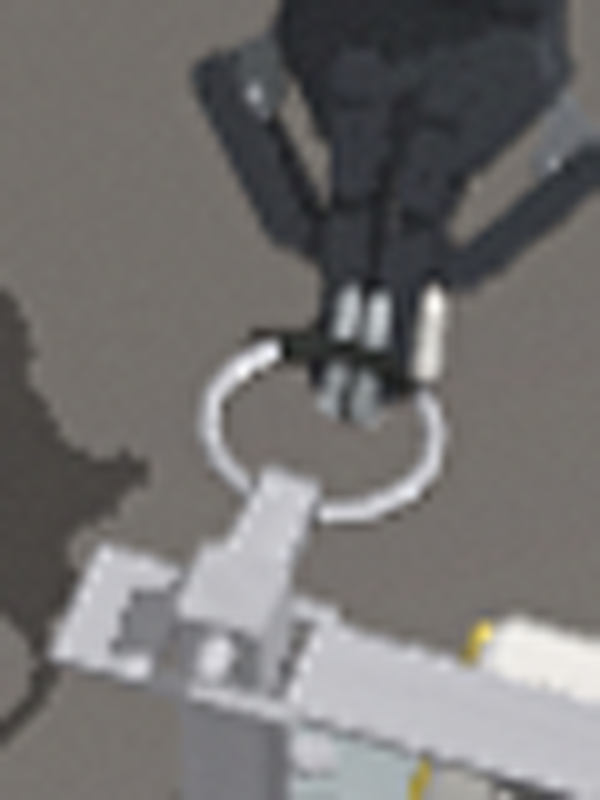

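View pics/t21.png

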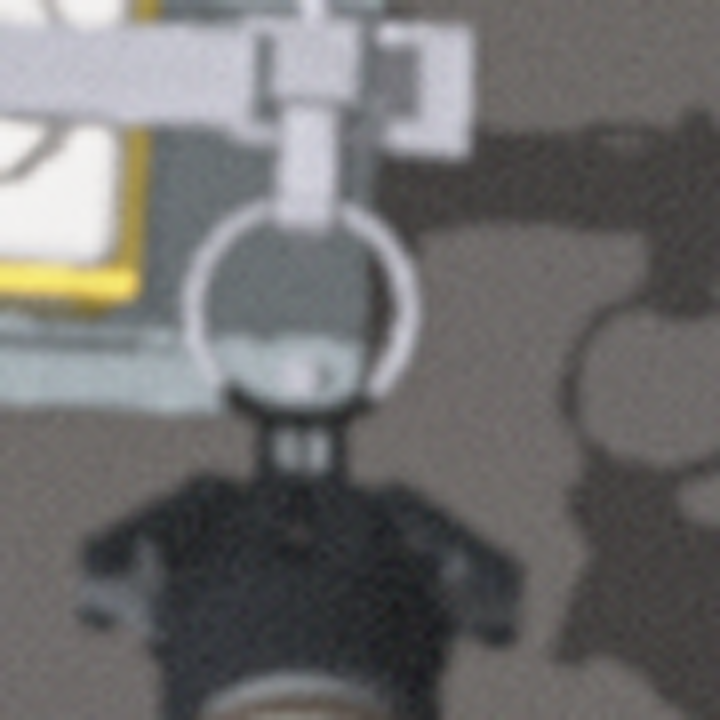

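```bash
python3 -m inch '[{"dr":[0,0,0],"offset":[0.0057,-0.0002,0.0088],"hand":0},{"dr":[0,0,0],"offset":[0.0057,-0.0002,0.0088],"hand":0},{"dr":[0,0,0],"offset":[0,0,0],"hand":0}]'
python3 -m inch '[{"dr":[0,0,0],"offset":[0.0057,-0.0002,0.0088],"hand":0},{"dr":[0,0,0],"offset":[0.0076,-0.0003,0.0065],"hand":0},{"dr":[0,0,0],"offset":[0,0,0],"hand":0}]'
python3 - <<'E'
from h import *
g={n:cam(n) for n in("scene","top")}
save(g["scene"],"s22.png",(295,160,355,240),10)
save(g["top"],"t22.png",(280,150,370,240),8)
E
```

```text
time: 16.3
tool_pos: [540.7, -30.7, 116.2]
tcp_rot: [0.679, 0.653, 0.247, 0.226]
force: [-26.9, 0.4, -3.9]
opening: 0.2
time: 16.55
tool_pos: [558.2, -33.6, 136.2]
tcp_rot: [0.679, 0.651, 0.249, 0.231]
force: [-9.3, 1.7, 2.7]
opening: 0.3
```

View pics/s22.png

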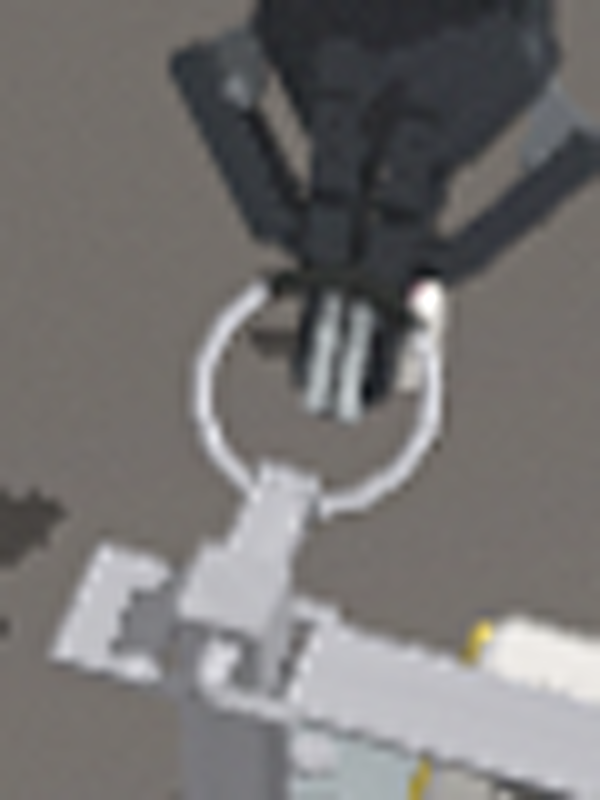

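View pics/t22.png

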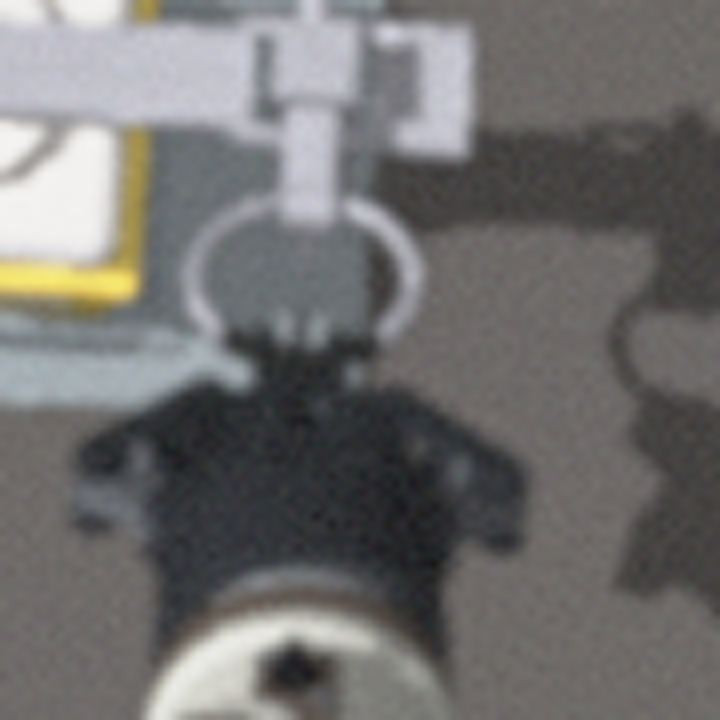

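```bash
python3 -m inch '[{"dr":[0,0,0],"offset":[0.004,-0.0002,0.009],"hand":0},{"dr":[0,0,0],"offset":[0.005,-0.0002,0.008],"hand":0},{"dr":[0,0,0],"offset":[0,0,0],"hand":0}]'
python3 -m inch '[{"dr":[0,0,0],"offset":[0.006,-0.0002,0.008],"hand":0},{"dr":[0,0,0],"offset":[0.006,-0.0003,0.007],"hand":0},{"dr":[0,0,0],"offset":[0,0,0],"hand":0}]'
python3 - <<'E'
from h import *
g={n:cam(n) for n in("scene","top")}
save(g["scene"],"s23.png",(295,160,355,240),10)
save(g["top"],"t23.png",(280,150,370,240),8)
E
```

```text
time: 16.9
tool_pos: [572.2, -37.2, 160.0]
tcp_rot: [0.678, 0.649, 0.251, 0.238]
force: [-1.3, 0.2, 0.1]
opening: -0.0
time: 17.15
tool_pos: [584.5, -37.7, 174.8]
tcp_rot: [0.678, 0.649, 0.251, 0.238]
force: [-1.1, -0.5, -0.7]
opening: 0.0
```

View pics/s23.png

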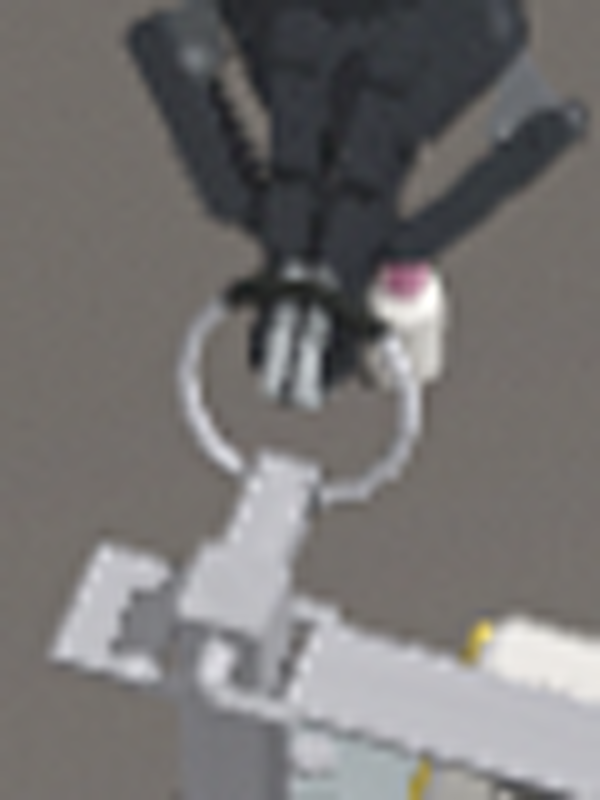

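```bash
python3 -m inch '[{"dr":[0,0,0],"offset":[0.005,-0.0002,0.0045],"hand":0},{"dr":[0,0,0],"offset":[0.005,-0.0002,0.0045],"hand":0},{"dr":[0,0,0],"offset":[0.005,-0.0002,0.004],"hand":0},{"dr":[0,0,0],"offset":[0,0,0],"hand":0}]'
python3 - <<'E'
from h import *
g={n:cam(n) for n in("scene","top")}
save(g["scene"],"s24.png",(295,160,355,240),10)
save(g["top"],"t24.png",(280,150,370,240),8)
E
```

```text
time: 17.58
tool_pos: [599.7, -38.2, 187.5]
tcp_rot: [0.678, 0.649, 0.251, 0.238]
force: [0.1, 0.4, -0.1]
opening: -0.3
```

View pics/s24.png

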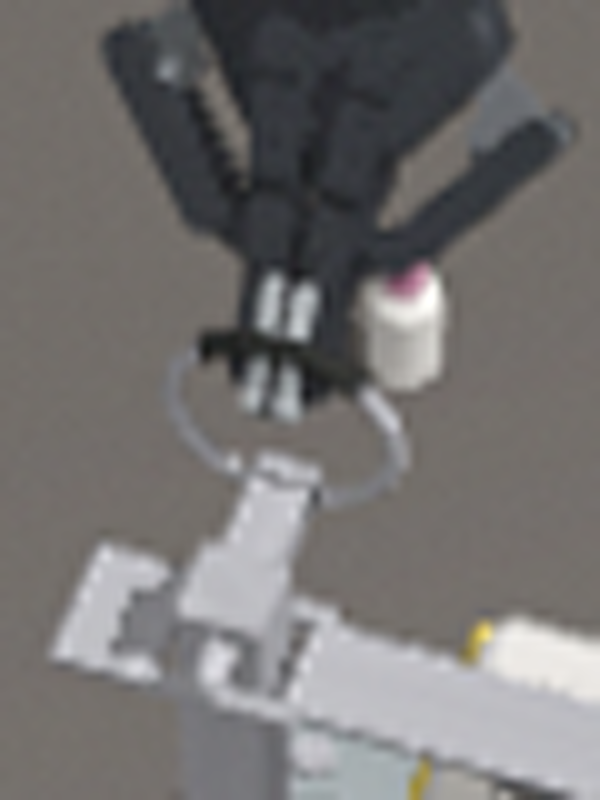

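```bash
python3 -m inch '[{"dr":[0,0,0],"offset":[0.005,-0.0002,0.003],"hand":0},{"dr":[0,0,0],"offset":[0.005,-0.0002,0.003],"hand":0},{"dr":[0,0,0],"offset":[0,0,0],"hand":0},{"dr":[0,0,0],"offset":[0,0,0],"hand":0}]'
python3 - <<'E'
from h import *
g={n:cam(n) for n in("scene","top")}
save(g["scene"],"s25.png",(295,160,355,240),10)
save(g["top"],"t25.png",(280,150,370,240),8)
E
```

```text
time: 18.02
tool_pos: [608.9, -38.4, 192.6]
tcp_rot: [0.678, 0.649, 0.251, 0.237]
force: [-0.5, -0.0, 0.4]
opening: -0.4
```

View pics/s25.png

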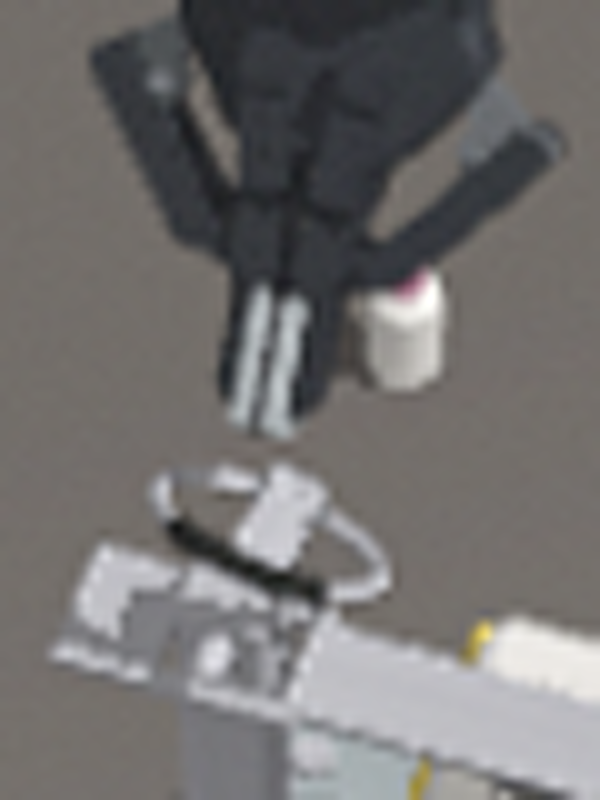

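```bash
python3 -m inch '[{"dr":[0,0,0],"offset":[-0.006,0,0.007],"hand":0},{"dr":[0,0,0],"offset":[-0.012,0,0.014],"hand":0},{"dr":[0,0,0],"offset":[-0.02,0,0.023],"hand":0},{"dr":[0,0,0],"offset":[-0.02,0,0.02],"hand":0},{"dr":[0,0,0],"offset":[0,0,0],"hand":0}]'
python3 - <<'E'
from h import *
g={n:cam(n) for n in("scene","top")}
np.save("f4.npy",g,allow_pickle=True)
save(g["scene"],"s26.png",(295,180,355,240),12)
save(g["top"],"t26.png",(280,130,350,200),9)
E
```

```text
time: 18.53
tool_pos: [550.6, -39.0, 261.9]
tcp_rot: [0.677, 0.648, 0.252, 0.241]
force: [1.0, 0.0, 1.0]
opening: -0.2
```

View pics/s26.png

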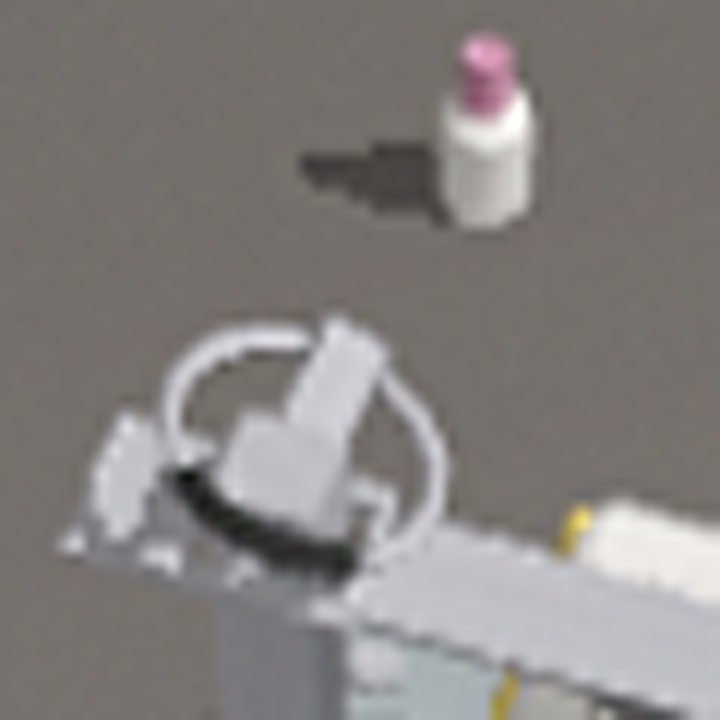

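View pics/t26.png

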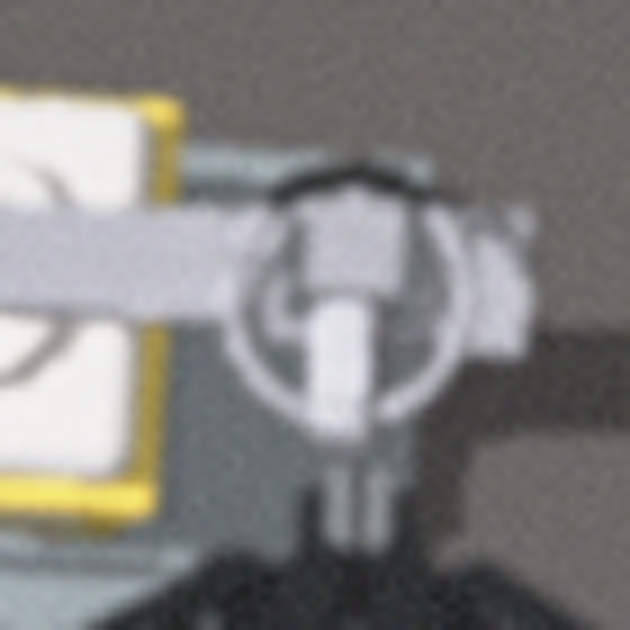

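```bash
python3 - <<'E'
from tri import *
g=np.load("f4.npy",allow_pickle=True).item()
post=np.array([619.7,-38]);a=-.042;u=np.array([np.cos(a),np.sin(a)])
near=post-12*u
for off in((0,0),):
  for psi in (2.6,2.8,3.05):
    c=-3.5;  # bow offset below axis at psi=0
    b0=np.array([-62,-3.5]); th=psi; # rotate about y: -x -> +z
    x=b0[0]*np.cos(th)+b0[1]*np.sin(th)*-1*-1; 
    bx=-( -b0[0])*np.cos(th)*1 + 0; 
    # bow polar: angle pi+.056 at 0, decreasing
    al=np.pi+.056-psi; r0=62.1; bx,bz=r0*np.cos(al),r0*np.sin(al)
    P=np.array([*(near+(-28+bx)*u),167+bz])
    print(psi,P.round(1),"scene crop",((proj(g["scene"],[P])[0]-[295,180]+.5)*12).round(),"top crop",((proj(g["top"],[P])[0]-[280,130]+.5)*9).round())
P=[*(near-36*u),167+8]
print("headend top",((proj(g["top"],[P])[0]-[280,130]+.5)*9).round(),"scene",((proj(g["scene"],[P])[0]-[295,180]+.5)*12).round())
P=[*(post+12*u),178]
print("post far top edge",((proj(g["top"],[P])[0]-[280,130]+.5)*9).round(),"scene",((proj(g["scene"],[P])[0]-[295,180]+.5)*12).round())
E
```

```text
2.6 [631.  -38.5 201.9] scene crop [268. 443.] top crop [362. 182.]
2.8 [636.9 -38.7 191. ] scene crop [259. 493.] top crop [363. 172.]
3.05 [641.1 -38.9 176.1] scene crop [254. 547.] top crop [364. 172.]
headend top [349. 436.] scene [361. 309.]
post far top edge [362. 206.] scene [269. 509.]
```

```bash
python3 - <<'E'
from tri import *
post=np.array([619.7,-38]);a=-.042;u=np.array([np.cos(a),np.sin(a)]);near=post-12*u
g=np.load("f4.npy",allow_pickle=True).item()
for nm,P in (("post near top",[*near,178]),("post far top",[*(near+24*u),178]),("shoulder top",[*near,175]),("head end top z175",[*(near-36*u),175]),("head end droop",[*(near-36*u),171.5])):
    print(nm,((proj(g["top"],[P])[0]-[280,130]+.5)*9).round(),((proj(g["scene"],[P])[0]-[295,180]+.5)*12).round())
g={n:cam(n) for n in("scene","top")}
save(g["scene"],"s27.png",(300,195,340,235),18)
save(g["top"],"t27.png",(295,140,335,185),17)
save(g["scene"],"s27f.png");save(g["top"],"t27f.png")
E
```

```text
post near top [357. 296.] [306. 424.]
post far top [362. 206.] [269. 509.]
shoulder top [357. 299.] [306. 432.]
head end top z175 [349. 436.] [361. 309.]
head end droop [349. 439.] [361. 319.]
```

View pics/s27.png

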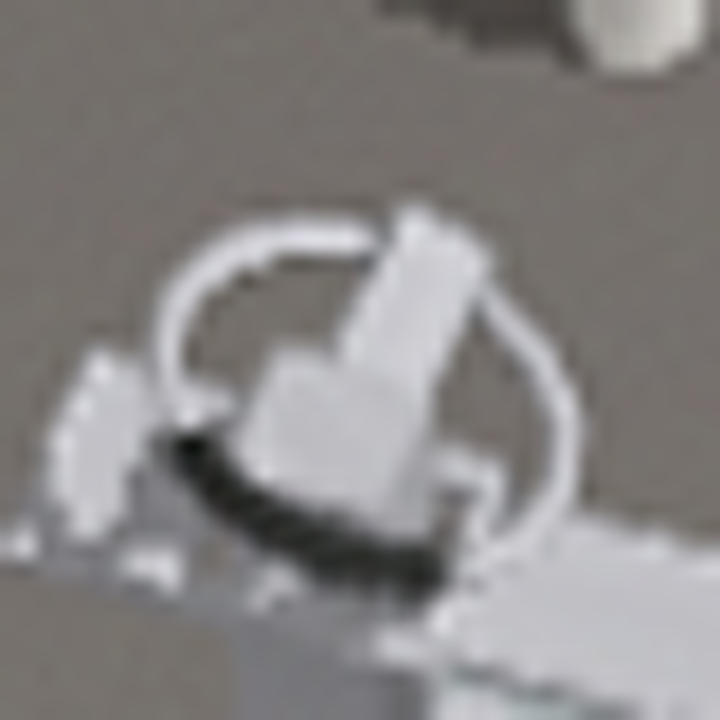

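View pics/t27f.png

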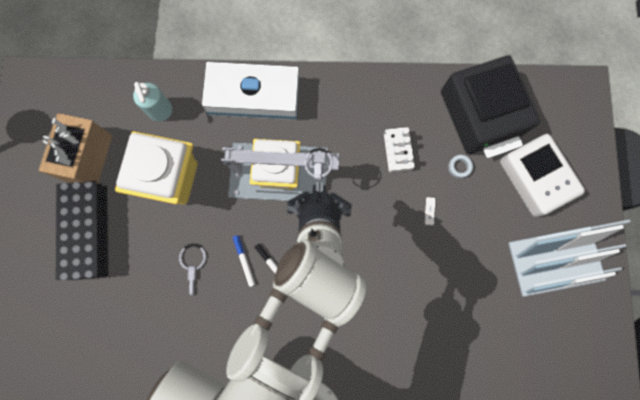

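```bash
python3 -m inch '[{"dr":[0,0,0],"offset":[-0.01,0,0.02],"hand":0},{"dr":[0,0,0],"offset":[0,0,0],"hand":0},{"dr":[0,0,0],"offset":[0,0,0],"hand":0}]'
python3 - <<'E'
from h import *
f=np.load("f0.npy",allow_pickle=True).item(); g={n:cam(n) for n in("scene","top")}
for n,l in(("scene","bin"),("scene","dropper"),("scene","cassette"),("scene","tape"),("top","marker"),("top","tube_rack"),("scene","marker"),("scene","bar")):
    print(n,l,[(round(d["confidence"],2),np.round(d["extent"])) for d in r.trace(n,l)[:3]])
save(g["scene"],"s28.png")
o=r.observe();print(o["time"],o["force"])
E
```

```text
time: 18.98
tool_pos: [540.8, -38.4, 275.5]
tcp_rot: [0.678, 0.649, 0.251, 0.237]
force: [0.7, 0.2, -0.0]
opening: 0.2
scene bin [(0.94, array([428., 228., 502., 311.])), (0.79, array([329., 224., 381., 283.])), (0.48, array([371., 183., 391., 214.]))]
scene dropper [(0.39, array([309., 206., 331., 228.]))]
scene cassette []
scene tape [(0.72, array([366., 181., 390., 214.])), (0.55, array([186., 218., 207., 238.]))]
top marker [(0.71, array([233., 236., 253., 285.])), (0.71, array([303., 144., 335., 177.])), (0.46, array([258., 246., 278., 268.]))]
top tube_rack [(0.84, array([385., 126., 412., 173.]))]
scene marker [(0.6, array([394., 193., 406., 224.])), (0.58, array([308., 216., 335., 225.])), (0.5, array([367., 182., 392., 213.]))]
scene bar [(0.97, array([302., 215., 399., 253.]))]
19.4833 [ 0.37844797 -0.70371849  0.34113801]
```

View pics/s28.png

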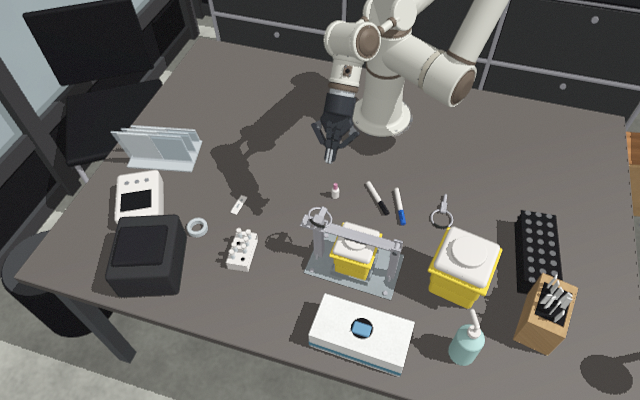

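The scene shows the bar down, the ring locked over the post (318,218), the arm clear at (330,140), and the bystanders where they started. I'm handing in.

```bash
python3 -c "
from cell import r
print(r.close_job())"
```

```text
the job is handed in; nothing more can be done
None
```

I did all three steps in order and handed the job in at about 19.5 s. The bar is down over the bin, the pin is home from the robot's side, and the ring is flipped over the post and locked.

- **Bar:** I pressed it down until it stopped. The last press read 13.5 N, and both cameras showed it level over the post.
- **Pin:** I used the right-hand of the two linchpins. It went in until the push force rose to about 12 N, and the tip stood out about 14 mm beyond the post. At the end the visible head length in the top picture was 138 px against 137 expected for a pin that is home.
- **Ring:** I lifted it with the shut fingers until it snapped over. The sleeve lies where a ring angle of 3.05 would put it, to within about one camera pixel. There was a brief 27 N force at the start of the lift, below the limits.
- **Afterwards:** The arm read no contact force, and the bin is upright in its bracket. By eye, the other things on the counter had not moved.

**Checks that disagreed or failed**
- **Finger tips:** They sat about 24 mm behind the reported TCP. I found this when pressing the bar and on the counter, and allowed for it.
- **Cameras:** The two disagreed by 2–4 mm, so I aligned the pin to the hole using the scene camera and touch.
- **Network checks:** The final check missed the cassette and misplaced the dropper. I judged both from the picture instead.

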